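# Set the brush dryer going

### The job

The brush was left bristles-down in the dryer's slanted cup: pull it out, turn it end for end, put it back handle-down with the handle all the way to the bottom, and let go of it. Then set the four little yellow switches on the control box, counted from the red dot, fully to on, off, on, on (on is towards the white stripe), and after that press the green start button right down. Leave the other things on the ledge and the bamboo stand where they are.

Things in the scene. Friction and masses are not known exactly. Their poses are not given: they have to be found in the camera images.
- dryer: Brush dryer, fixed to the ledge: wooden base 170 x 120 x 30 mm (x, y, z) with a black fan grille, carrying a slanted blue cup. Origin: centre of the underside; x points from the low end of the cup to the side its mouth faces.
- cup: Blue round cup fixed on the dryer, 42 mm outside, 36 mm inside diameter, 85 mm long, 80 mm deep; axis slanted 42 degrees above level, mouth up and to the robot's right. Origin: centre of the outside of its bottom, 52 mm above the ledge, at x = -45 mm of the dryer; z runs along the axis out of the mouth (mouth at z = 85 mm, its centre 109 mm above the ledge), y is level, x points steeply down.
- cup_floor (a point): centre of the cup's inner floor, 5 mm along the cup's z from its origin
- brush: Loose brush, 220 mm long, 70 g, straight, round: brown handle 18 mm thick, 150 mm long; steel ferrule 20 mm thick, 10 mm long; rigid white bristle head 28 mm thick, 60 mm long. Origin at mid-length, on the handle; z points from handle end to bristle end. It starts head-down on the cup's floor, the handle leaning out, a few degrees off the cup's axis; handle-down it sags up to about 15 degrees.
- bristle_end (a point): centre of the end of the bristle head, 110 mm along +z of the brush
- handle_end (a point): centre of the end of the handle, 110 mm along -z of the brush
- control: Control box of the dryer, fixed: grey, 130 x 230 x 35 mm (x, y, z), flat top. Origin: centre of the underside; x points away from the robot, y left. On top: a row of four yellow slide switches along y, 24 mm apart, number 1 at the left (+y) end beside a red dot; a white stripe along the far (+x) side of the row marks ON; right of the row, at x = -18, y = -80 mm, a green push button.
- start_top (a point): centre of the top of the green start button, 26 mm diameter, pushed straight down
- start (a joint): travel of the start button, m: 0 up, 0.006 fully down; springs back, 4 N fully down; pressed when beyond 0.0045
- sw1 (a joint): switch 1, m: 0 = fully OFF (towards the robot), 0.010 = fully ON (towards the white stripe, along +x of the box); stays where it is left, about 1.2 N to slide; may start part-way
- sw1_top (a point): centre of the top of the knob of switch 1: the knob is 8 mm along its slide, 6 mm along the row and stands 14 mm above the box's top (49 mm above the ledge); it moves with the switch. In the box's frame y = 48 mm, x = -23 mm when OFF, -13 mm when ON
- sw2 (a joint): switch 2, m: 0 = fully OFF (towards the robot), 0.010 = fully ON (towards the white stripe, along +x of the box); stays where it is left, about 1.2 N to slide; may start part-way
- sw2_top (a point): centre of the top of the knob of switch 2: the knob is 8 mm along its slide, 6 mm along the row and stands 14 mm above the box's top (49 mm above the ledge); it moves with the switch. In the box's frame y = 24 mm, x = -23 mm when OFF, -13 mm when ON
- sw3 (a joint): switch 3, m: 0 = fully OFF (towards the robot), 0.010 = fully ON (towards the white stripe, along +x of the box); stays where it is left, about 1.2 N to slide; may start part-way
- sw3_top (a point): centre of the top of the knob of switch 3: the knob is 8 mm along its slide, 6 mm along the row and stands 14 mm above the box's top (49 mm above the ledge); it moves with the switch. In the box's frame y = 0 mm, x = -23 mm when OFF, -13 mm when ON
- sw4 (a joint): switch 4, m: 0 = fully OFF (towards the robot), 0.010 = fully ON (towards the white stripe, along +x of the box); stays where it is left, about 1.2 N to slide; may start part-way
- sw4_top (a point): centre of the top of the knob of switch 4: the knob is 8 mm along its slide, 6 mm along the row and stands 14 mm above the box's top (49 mm above the ledge); it moves with the switch. In the box's frame y = -24 mm, x = -23 mm when OFF, -13 mm when ON
- gourd: calabash gourd cup, dark brown, 95 mm tall, up to 90 mm wide, on the top tier of the bamboo stand; loose bystander, origin at the centre of its underside, to be left alone
- bombilla: steel drinking straw 170 mm long lying on the middle tier of the stand; loose bystander, origin at the centre of its underside, to be left alone
- jar: glass jar with steel screw lid, 68 mm wide, 100 mm tall, on the lowest tier of the stand; loose bystander, origin at the centre of its underside, to be left alone
- saucer: white ceramic saucer 110 mm wide, 16 mm tall, on the lowest tier of the stand; loose bystander, origin at the centre of its underside, to be left alone
- flask: green flask 80 mm wide, 240 mm tall, standing on the ledge beyond the control box; loose bystander, origin at the centre of its underside, to be left alone
- mug: white cup 72 mm wide, 70 mm tall, standing on the ledge beyond the working area; loose bystander, origin at the centre of its underside, to be left alone
- tin: yellow tin 76 mm wide, 90 mm tall, standing on the ledge beyond the dryer, to the right; loose bystander, origin at the centre of its underside, to be left alone
Mind the look-alikes: they are no part of the job. Of the things shaped like the brush, the brown one is meant.

How it is judged:
By the outcome, as a careful person would: the job done as asked, in the order asked, and still so for the second after the job is handed in, with the robot touching nothing.
It also fails if it takes over 70 s, if anything falls off the work surface, if the arm or the gripper's body presses on something with over 40 N, if the wrist force passes 120 N, or if a joint passes its speed limit or range.

### The arm

A 6-joint arm with a two-finger parallel gripper is mounted at the origin on the work surface. World frame = base frame: x ahead of the robot, y to its left, z up, the work surface at z = 0. Lengths are in mm, angles in rad, forces in N, time in s.
With the tool pointing down it reaches from about 350 to 725 mm from the base axis. Payload 6 kg.
Tool frame: the origin (TCP) lies at the very end of the fingers, on their centre line; the grasp point (between the pads) lies 19 mm behind it; z points along the fingers, y is the line along which they close (so a half turn about z gives the same grasp; the last joint's range is limited). The gripper opens to 85 mm and grips with 20 to 120 N. Pads are 22 mm wide; open, the fingers measure 114 mm over their backs; the gripper's body (76 mm by 85 mm) begins 54 mm behind the grasp point. The pads swing forward as they close: fully open they stand 13 mm farther back than shut.
Start: joints at [-0.808, 0.04, 0.085, 0, -1.615, -0.334], TCP at [249.473, -545.652, 231.261] pointing down, gripper open.
Joint ranges: [-2.56, 2.56], [-1.29, 2.01], [-1.08, 1.49], [-3.29, 1.98], [-2.81, -0.18], [-2.99, 2.99]. Speed limits (rad/s): [2.57, 2.57, 3.01, 3.14, 3.14, 3.14].

### API

Orientations are given as a unit quaternion [x, y, z, w].
In Python, from rig import arm, cams, job gives the robot as it stands. The module is installed in compiled form; this text tells all that it offers.
- The arm moves only by the tool drive_tool, never from a script. Its argument "targets" is a list that holds one entry, the list of rows, each a list of 5 numbers: the finger opening in mm, from 0 to 85.4, then the shift along the tool's x, y, z in a scale on which 1.0 is 75 cm, then the turn about the tool's z in a scale on which 1.0 is 180 degrees. A call has 1 to 20 rows; each row is the pose to reach, as a shift and turn from the pose commanded when the call began, along the tool's axes at that moment; what a row does not reach only later rows make up. A row lasts 1/8 s, in which the tool goes at most 62.5 mm and 10.7 degrees, less where a joint would pass 70% of its speed; a pose out of reach is approached as far as the arm can. Shift and turn numbers lie between -1 and 1, and a call with a number outside is refused. A call with a gripper value outside its range is refused whole. The fingers move at their own pace and stop on an object; "newtons" is the grip in N (left out, the last holds). Time passes only in rows, so rows that repeat a pose let the fingers close. It gives the time, the measured TCP pose, the force, the opening and the grip force at its end, in the units of the state.
- arm.get_state(): the state, without advancing time (a new reading comes with each control period).
- cams.grab_frame(name): name is "scene" or "side" or "wrist"; returns a dict with "img" (480x640x3 uint8, red, green, blue), "z_map" (480x640 float32, mm along the optical axis (not along the pixel's ray), 0 where there is no reading), "mtx" (3x3 intrinsics, pixels), "dist_coeffs" ([k1, k2, p1, p2, k3] as OpenCV has them; the pictures are not rectified), "world_from_camera" (4x4, takes a point from camera to world coordinates); the wrist camera has in their place "T_tool_cam" (4x4, takes a point from camera to tool coordinates, whose origin is the TCP and whose axes are the flange's). Camera axes: x right, y up, looking along -z (the intrinsics and any distortion apply to the point x, -y, -z); pixel columns grow to the right and rows downward; lengths in mm; the calibration is good to about 2 mm. A picture is of the moment at which its call begins: read the wrist's pose just before it.
- job.close_job(): hands the job in; it is judged then, once.
The state is a dict: "t": time; "joint_positions": joint angles; "qd": joint speeds; "effort": joint torques, N m; "position": TCP position; "orientation": TCP orientation; "force": force on the tool from outside, world axes, zero at the start; "ft_torque": the same for the moment, N m; "opening": finger opening in mm; "grip_force": force on a finger pad.
Only numpy, scipy, OpenCV 4.12 (cv2) and the standard library are available. Lean on these libraries where they do the work, as an engineer would, in place of code of your own. Each camera call takes 0.05 s, during which the arm holds its last target. There are 200 camera calls.

## Working session

There is one attempt and no reset: what is moved stays moved. The work goes in short steps, Python scripts to look and compute and a tool call to move; the robot and the scene stay as the last step left them, time stands still between calls to the robot, and variables do not carry over. Pictures are saved under pics/ and viewed, at most 10 in all, crops included, and the job is handed in when it is done.

Besides the shell and the picture viewer there is one more tool, called after "Emit:" as name([rows], argument=value, ...), one row to a line, values as JSON. drive_tool: Moves the arm, as the interface text tells. Its arguments: {"type":"object","properties":{"targets":{"type":"array","items":{"type":"array","items":{"type":"array","items":{"type":"number"}}}},"newtons":{"type":"number"}},"required":["targets"]}

```bash
mkdir -p pics; ls
cat > h.py <<'E'
from rig import arm, cams, job
import numpy as np, cv2
from scipy.spatial.transform import Rotation as R
def save(f,n): cv2.imwrite('pics/'+n,cv2.cvtColor(f['img'],cv2.COLOR_RGB2BGR))
def T(f,st=None):
    if 'world_from_camera' in f: return np.array(f['world_from_camera'])
    M=np.eye(4); M[:3,:3]=R.from_quat(st['orientation']).as_matrix(); M[:3,3]=st['position']
    return M@np.array(f['T_tool_cam'])
def rays(f,uv,M):
    p=cv2.undistortPoints(np.array(uv,float).reshape(-1,1,2),np.array(f['mtx']),np.array(f['dist_coeffs'],float)).reshape(-1,2)
    d=np.c_[p[:,0],-p[:,1],-np.ones(len(p))]
    return M[:3,3],d@M[:3,:3].T       # point = o + z*d
def onplane(f,uv,M,z):
    o,d=rays(f,uv,M); return o+d*((z-o[2])/d[:,2])[:,None]
def cloud(f,mask,M):
    v,u=np.nonzero(mask&(f['z_map']>0)); o,d=rays(f,np.c_[u,v],M)
    return o+d*f['z_map'][v,u][:,None]
E
python3 - <<'E'
from h import *
st=arm.get_state(); print(st)
fs=[cams.grab_frame(n) for n in('scene','side')]
for n,f in zip(('scene','side'),fs):
    save(f,n+'0.png'); print(n,np.round(f['mtx'],1).tolist(),f['dist_coeffs'],np.round(f['world_from_camera'],3).tolist(),(f['z_map']>0).mean())
f=cams.grab_frame('wrist'); save(f,'wrist0.png'); print(np.round(f['T_tool_cam'],3).tolist())
E
```

```text
pics
{'t': 0.0, 'joint_positions': array([-8.08319639e-01,  4.08414726e-02,  8.38105831e-02, -4.84742539e-04,
       -1.61546782e+00, -3.33674768e-01]), 'qd': array([ 1.05179039e-03, -5.26626447e-05,  3.51217566e-04, -1.37044676e-03,
       -6.74526199e-04, -7.17729497e-04]), 'effort': array([-1.59099578e-03, -3.68192267e+01,  3.47409046e+01,  6.93255454e+00,
       -5.44256225e-03, -4.82063388e-05]), 'position': array([ 249.40833783, -545.35710873,  230.25778099]), 'orientation': array([-2.12772433e-01,  9.77101381e-01,  8.52682660e-04, -2.36838065e-04]), 'force': array([ 0.2206669 , -0.19476385, -0.10559437]), 'ft_torque': array([ 0.03261908, -0.02136623,  0.03690507]), 'grip_force': 0.0, 'opening': 85.47397002236514}
scene [[551.6, 0.0, 328.0], [0.0, 551.6, 245.4], [0.0, 0.0, 1.0]] [-0.0701352  0.         0.         0.         0.       ] [[0.369, -0.569, 0.734, 1550.421], [0.929, 0.23, -0.289, -341.693], [-0.005, 0.789, 0.614, 1054.218], [0.0, 0.0, 0.0, 1.0]] 0.9960286458333333
side [[563.0, 0.0, 308.2], [0.0, 563.0, 245.3], [0.0, 0.0, 1.0]] [-0.01779342  0.          0.          0.          0.        ] [[-0.995, 0.073, -0.074, 376.616], [-0.104, -0.73, 0.675, 1132.381], [-0.005, 0.679, 0.734, 1399.478], [0.0, 0.0, 0.0, 1.0]] 0.9959635416666667
[[0.0, 0.948, 0.32, 82.532], [1.0, -0.0, -0.0, -0.601], [-0.0, 0.32, -0.948, -142.093], [0.0, 0.0, 0.0, 1.0]]
```

View pics/scene0.png

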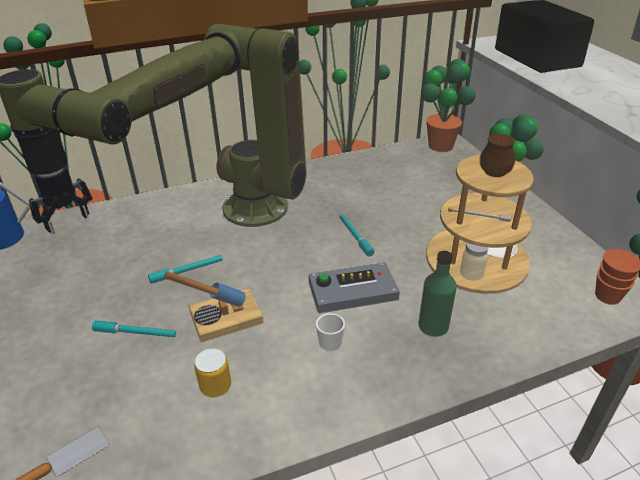

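View pics/side0.png

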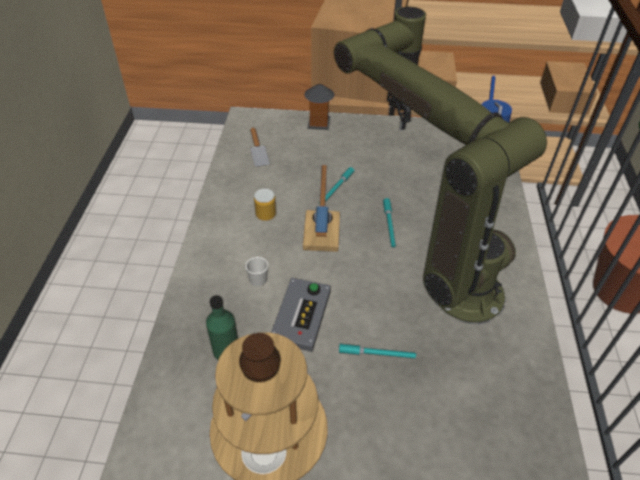

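The scene picture shows the dryer at (225,312) with the blue cup (230,293) and a brown handle running up-left to about (168,274). The control box is at (353,286), with its switches around (355,277), the button at (323,280) and the red dot at (380,273). Three teal look-alikes lie on the ledge at (186,268), (135,328) and (357,235). In the side view the brown brush runs from (323,168) to (322,212), and the teal ones are at (340,182), (390,222) and (378,352). The brown one in the cup fits the description. I'll measure now and confirm it in one crop.

```bash
cat >> h.py <<'E'
def hsv(f): return cv2.cvtColor(f['img'],cv2.COLOR_RGB2HSV)
def box(m,u0,v0,u1,v1):
    o=np.zeros_like(m); o[v0:v1,u0:u1]=m[v0:v1,u0:u1]; return o
def line(P):
    c=np.median(P,0); P=P[np.linalg.norm(P-c,axis=1)<150]; c=P.mean(0)
    d=np.linalg.svd(P-c)[2][0]; d*=np.sign(d[2]) if abs(d[2])>.1 else np.sign(d[1]); t=(P-c)@d
    return c,d,np.percentile(t,[1,99])
def two(f1,p1,f2,p2):
    o1,d1=rays(f1,p1,T(f1));o2,d2=rays(f2,p2,T(f2)); d1=d1[0];d2=d2[0]
    s=np.linalg.lstsq(np.c_[d1,-d2],o2-o1,rcond=None)[0]; a=o1+s[0]*d1;b=o2+s[1]*d2
    return (a+b)/2,np.linalg.norm(a-b)
E
python3 - <<'E'
from h import *
np.set_printoptions(precision=1,suppress=True)
F={n:cams.grab_frame(n) for n in('scene','side')}
reg={'scene':(140,255,270,345),'side':(295,155,350,255)}
for n,f in F.items():
    h=hsv(f);H,S,V=[h[...,i].astype(int) for i in range(3)]; M=T(f)
    b=box((H>100)&(H<118)&(S>90),*reg[n]); br=box((H<15)&(S>110)&(V<165),*reg[n]); 
    teal=(H>85)&(H<96)&(S>120)&(V>80)
    for nm,m in(('cup',b),('handle',br)):
        m=cv2.morphologyEx(m.astype(np.uint8),cv2.MORPH_OPEN,np.ones((2,2)))>0
        v,u=np.nonzero(m); c,d,t=line(cloud(f,m,M)); print(n,nm,len(u),(u.min(),u.max(),v.min(),v.max()),c,d.round(3),t,'ends',c+d*t[0],c+d*t[1])
    k,l,s,c=cv2.connectedComponentsWithStats(teal.astype(np.uint8))
    for i in range(1,k):
        if s[i,4]>60:
            c_,d,t=line(cloud(f,l==i,M)); print(n,'teal',c[i],c_+d*t[0],c_+d*t[1])
    w=box((H>8)&(H<25)&(S>60)&(V>140),*reg[n]); P=cloud(f,w,M); P=P[(P[:,2]>26)&(P[:,2]<36)]
    r=cv2.minAreaRect(P[:,:2].astype(np.float32)); print('base',r,np.median(P[:,2]))
f=F['scene']; a=cv2.resize(f['img'][250:345,130:270],None,fx=4,fy=4,interpolation=3); b=cv2.resize(F['scene']['img'][255:315,300:410],None,fx=5,fy=5,interpolation=3)
s=np.zeros((600,560,3),np.uint8); s[:380]=a; s[380:600,:]=cv2.resize(b,(560,305))[40:260]
save({'img':s},'crop1.png')
E
```

```text
scene cup 342 (np.int64(211), np.int64(245), np.int64(285), np.int64(305)) [ 494.  -194.8   90. ] [-0.  -0.8  0.6] [-43.7  41.2] ends [ 494.9 -161.1   62.1] [ 493.3 -226.5  116.2]
scene handle 332 (np.int64(166), np.int64(242), np.int64(273), np.int64(315)) [ 492.5 -269.8  134.6] [-0.  -0.7  0.8] [-137.2   94.6] ends [ 496.2 -180.6   30.5] [ 490.  -331.3  206.4]
scene teal [350.2 226.8] [313.6 246.5  21.1] [175.2 247.5  16.1]
scene teal [366.  246.8] [330.9 246.9  26. ] [393.1 247.3  22.2]
scene teal [197.3 264. ] [ 258.9 -315.1   20.9] [ 240.7 -172.5   15.1]
scene teal [157.  275.6] [ 272.9 -386.    23.1] [ 256.4 -332.    25.8]
scene teal [103.4 326. ] [ 403.8 -550.1   25.3] [ 429.5 -497.7   23.8]
scene teal [146.7 330.6] [ 433.6 -485.5   20.4] [ 501.5 -356.1   15.7]
base ((482.8763427734375, -214.7044219970703), (124.29751586914062, 168.9763641357422), 1.6446406841278076) 30.446307007885252
side cup 235 (np.int64(318), np.int64(328), np.int64(208), np.int64(231)) [ 472.9 -191.3   91.8] [ 0.  -0.8  0.6] [-38.6  37.5] ends [ 471.7 -160.9   68. ] [ 474.  -220.8  114.9]
side handle 138 (np.int64(318), np.int64(326), np.int64(168), np.int64(236)) [ 477.5 -280.1  153.5] [ 0.  -0.7  0.7] [-154.9   65.3] ends [ 473.  -166.5   48.4] [ 479.4 -328.   197.9]
side teal [333.8 188.5] [ 425.3 -481.9   21.3] [ 475.7 -381.2   18.1]
side teal [386.8 204.3] [ 260.4 -386.5   24.6] [ 253.2 -330.5   27.4]
side teal [390.7 230. ] [ 250.4 -310.5   22.2] [ 233.6 -171.2   15.6]
side teal [349.1 348.7] [383.7 254.   25.8] [331.7 254.4  23.2]
side teal [389.7 352.7] [172.5 250.8  15. ] [312.7 252.3  20.7]
base ((477.2384948730469, -214.28897094726562), (118.25320434570312, 177.06597900390625), 2.16884183883667) 30.105818243146814
```

View pics/crop1.png

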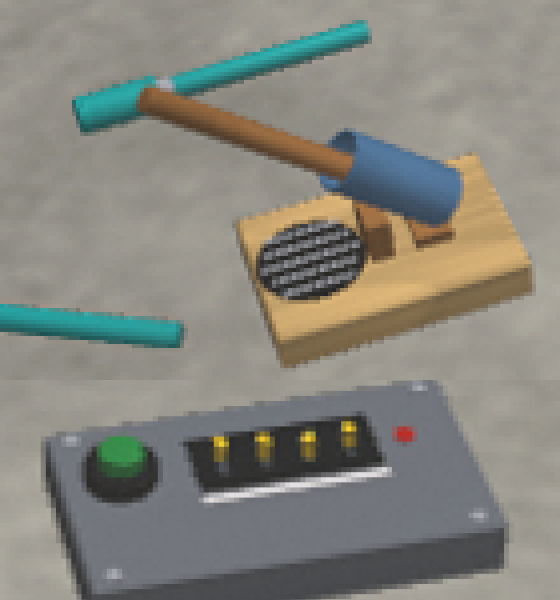

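The crop shows the brown handle standing free in the blue cup. The teal brushes lie on the ledge and are no part of the job. Next I move above the handle with the tool x axis toward +y and take wrist views.

Careful with the scale: shifts go in shares of 75 cm and turns go in shares of 180 degrees. That gives: -308 mm / 750 = -0.4107, 118 mm / 750 = 0.1573, 114.6 degrees / 180 = 0.6367.

Emit:
drive_tool([
  [[60, -0.0133, 0.0067, -0.0533, 0.0556], [60, -0.0533, 0.02, -0.092, 0.1111], [60, -0.0933, 0.036, -0.092, 0.1667], [60, -0.1333, 0.0507, -0.092, 0.2222], [60, -0.1733, 0.0667, -0.092, 0.2778], [60, -0.2133, 0.0827, -0.092, 0.3333], [60, -0.2533, 0.0973, -0.092, 0.3889], [60, -0.2933, 0.1133, -0.092, 0.4444], [60, -0.3333, 0.128, -0.092, 0.5], [60, -0.3733, 0.144, -0.092, 0.5556], [60, -0.4107, 0.1573, -0.092, 0.6111], [60, -0.4107, 0.1573, -0.092, 0.6367], [60, -0.4107, 0.1573, -0.092, 0.6367], [60, -0.4107, 0.1573, -0.092, 0.6367]],
], newtons=40)

```text
t: 2.0
position: [480.3, -310.5, 300.3]
orientation: [0.707, 0.707, 0.0, -0.0]
force: [-1.2, -0.5, -0.2]
opening: 59.8
grip_force: 0.0
```

Run:
```python
from h import *
np.set_printoptions(precision=1,suppress=True)
st=arm.get_state(); print(st['position'],st['joint_positions'])
f=cams.grab_frame('wrist'); save(f,'w1.png'); M=T(f,st)
np.savez('w1.npz',M=M,**{k:f[k] for k in('img','z_map','mtx','dist_coeffs')})
h=hsv(f);H,S,V=[h[...,i].astype(int) for i in range(3)]
k=np.ones((5,5))
for nm,m in(('cup',(H>100)&(H<118)&(S>90)),('handle',(H<15)&(S>110)&(V<165))):
    m=cv2.morphologyEx(m.astype(np.uint8),cv2.MORPH_OPEN,k); n,l,s,c=cv2.connectedComponentsWithStats(m)
    for i in range(1,n):
        if s[i,4]>300:
            P=cloud(f,l==i,M); cc,d,t=line(P); print(nm,s[i],cc,d.round(3),t,cc+d*t[0],cc+d*t[1])
```

```text
[ 480.3 -310.5  300.3] [-0.2 -0.   0.2 -0.  -1.7 -2.9]
cup [ 290   34   48  102 3672] [ 480.  -198.4   95.5] [ 0.  -0.8  0.6] [-47.6  37.5] [ 478.1 -158.8   69.2] [ 481.5 -229.7  116.2]
```

View pics/w1.png

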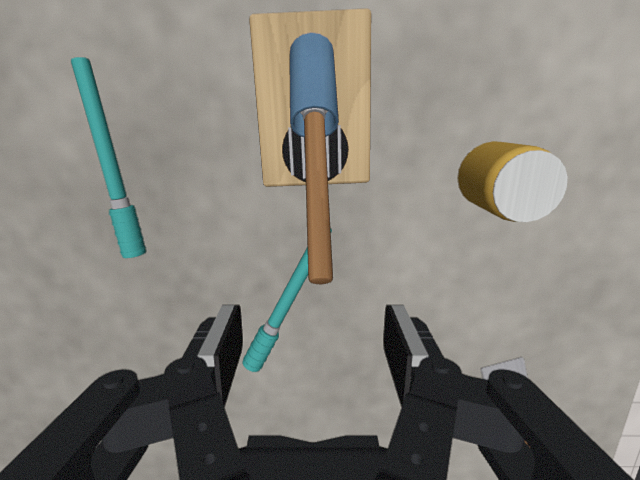

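The wrist view shows the blue cup at (313,75), the handle running from (315,112) to its end at (320,280), the yellow tin at (515,180), and two teal brushes on the ledge. Joint 6 is near its limit here, so I'll grasp with the tool x axis toward -y. First I refine the handle line.

Run:
```python
from h import *
np.set_printoptions(precision=3,suppress=True)
f=dict(np.load('w1.npz')); M=f['M']
print(arm.get_state()['joint_positions'])
h=hsv(f);H,S,V=[h[...,i].astype(int) for i in range(3)]; print(h[200,318],h[75,313],h[60,270])
m=box((H<15)&(S>100)&(V<225),295,100,345,290)
m=box((abs(H-h[200,318,0])<4)&(S>h[200,318,1]-45),295,105,345,290)
P=cloud(f,m,M); c,d,t=line(P); print(len(P),c,d,t,'low',c+d*t[0],'high',c+d*t[1])
# centre line of mask -> rays at each row, with depth of the middle (top surface 9mm above axis)
rows=[130,160,190,220,250,275]; 
for v in rows:
    u=np.nonzero(m[v])[0]; o,dd=rays(f,[[(u.min()+u.max())/2,v]],M); z=np.median(f['z_map'][v,int(u.mean())-2:int(u.mean())+3]); print(v,u.min(),u.max(),o+dd[0]*z)
# base outline on plane z=30
b=(H>8)&(H<25)&(S>60)&(S<150)&(V>140); b=cv2.morphologyEx(box(b,230,0,390,200).astype(np.uint8),cv2.MORPH_CLOSE,np.ones((45,45)))
v,u=np.nonzero(b); Q=onplane(f,np.c_[u,v],M,30); print('base',cv2.minAreaRect(Q[:,:2].astype(np.float32)))
```

```text
[-0.223 -0.016  0.154 -0.    -1.741 -2.918]
[ 15 132 149] [104 100 155] [ 20  87 188]
3754 [ 484.099 -287.64   157.264] [ 0.011 -0.667  0.745] [-92.313  66.31 ] low [ 483.079 -226.104   88.46 ] high [ 484.832 -331.843  206.686]
130 305 342 [ 489.362 -238.714  119.677]
160 306 325 [ 482.656 -261.185  138.598]
190 306 327 [ 483.371 -281.849  157.909]
220 307 329 [ 484.409 -301.048  175.47 ]
250 308 330 [ 485.028 -319.157  191.067]
275 309 332 [ 485.985 -333.462  203.099]
base ((480.72698974609375, -218.27435302734375), (117.71859741210938, 196.29344177246094), 2.440748453140259)
```

Scaled: -30 mm / 750 = -0.04, -180 degrees / 180 = -1.

Emit:
drive_tool([
  [[60, 0, 0, -0.04, -0.0589], [60, 0, 0, -0.04, -0.1178], [60, 0, 0, -0.04, -0.1767], [60, 0, 0, -0.04, -0.2356], [60, 0, 0, -0.04, -0.2944], [60, 0, 0, -0.04, -0.3533], [60, 0, 0, -0.04, -0.4122], [60, 0, 0, -0.04, -0.4711], [60, 0, 0, -0.04, -0.53], [60, 0, 0, -0.04, -0.5889], [60, 0, 0, -0.04, -0.6478], [60, 0, 0, -0.04, -0.7067], [60, 0, 0, -0.04, -0.7656], [60, 0, 0, -0.04, -0.8244], [60, 0, 0, -0.04, -0.8833], [60, 0, 0, -0.04, -0.9422], [60, 0, 0, -0.04, -1]],
])

```text
t: 4.18
position: [480.2, -310.6, 330.4]
orientation: [0.709, -0.705, 0.0, -0.0]
force: [1.3, 0.4, -0.2]
opening: 60.3
grip_force: 0.0
```

Scaled: 180 mm / 750 = 0.24, 165 mm / 750 = 0.22, -2.5 degrees / 180 = -0.0139.

Emit:
drive_tool([
  [[60, -0.0133, -0.0053, 0.0533, -0.0139], [60, -0.0133, -0.0053, 0.1133, -0.0139], [60, -0.0133, -0.0053, 0.1733, -0.0139], [60, -0.0133, -0.0053, 0.22, -0.0139], [60, -0.0133, -0.0053, 0.24, -0.0139], [60, -0.0133, -0.0053, 0.24, -0.0139], [10, -0.0133, -0.0053, 0.24, -0.0139], [10, -0.0133, -0.0053, 0.24, -0.0139], [10, -0.0133, -0.0053, 0.24, -0.0139], [10, -0.0133, -0.0053, 0.24, -0.0139], [10, -0.0133, -0.0053, 0.24, -0.0139], [10, -0.0133, -0.0053, 0.24, -0.0139]],
], newtons=40)

```text
t: 5.68
position: [484.9, -300.8, 151.4]
orientation: [0.722, -0.692, 0.001, -0.0]
force: [0.1, -1.3, 5.4]
opening: 16.7
grip_force: 39.4
```

Emit:
drive_tool([
  [[10, 0.0107, 0, -0.0093, 0], [10, 0.0253, 0, -0.0227, 0], [10, 0.0427, 0, -0.0373, 0], [10, 0.0627, 0, -0.0547, 0], [10, 0.0827, 0, -0.072, 0], [10, 0.1027, 0, -0.0907, 0], [10, 0.1173, 0, -0.1067, 0], [10, 0.1227, 0, -0.1333, 0], [10, 0.1227, 0, -0.1467, 0], [10, 0.1227, 0, -0.1467, 0]],
])

```text
t: 6.92
position: [488.7, -392.5, 260.8]
orientation: [0.722, -0.692, 0.0, -0.0]
force: [-0.7, 0.4, -1.0]
opening: 16.6
grip_force: 39.3
```

Scaled: 140 mm / 750 = 0.1867, 110 mm / 750 = 0.1467, 140 degrees / 180 = 0.7778.

Emit:
drive_tool([
  [[10, -0.0067, 0.0107, -0.0067, 0.0556], [10, -0.0133, 0.0213, -0.0067, 0.1111], [10, -0.02, 0.0333, -0.0067, 0.1667], [10, -0.0267, 0.0467, -0.0067, 0.2222], [10, -0.0333, 0.06, -0.0067, 0.2778], [10, -0.04, 0.0733, -0.0067, 0.3333], [10, -0.0467, 0.0867, -0.0067, 0.3889], [10, -0.0533, 0.1, 0, 0.4444], [10, -0.06, 0.1133, 0, 0.5], [10, -0.0667, 0.1267, 0.0133, 0.5556], [10, -0.0733, 0.14, 0.0267, 0.6111], [10, -0.08, 0.1533, 0.04, 0.6667], [10, -0.0867, 0.164, 0.06, 0.7222], [10, -0.0933, 0.1733, 0.08, 0.7778], [10, -0.0987, 0.1813, 0.1, 0.8333], [10, -0.104, 0.1867, 0.12, 0.8889], [10, -0.104, 0.1867, 0.14, 0.9389], [10, -0.104, 0.1867, 0.1467, 0.9833], [10, -0.104, 0.1867, 0.1467, 0.9833], [10, -0.104, 0.1867, 0.1467, 0.9833]],
])

```text
t: 9.43
position: [345.2, -320.2, 150.3]
orientation: [0.672, 0.741, 0.0, -0.0]
force: [-0.1, -0.3, -0.2]
opening: 16.8
grip_force: 39.2
```

Run:
```python
from h import *
np.set_printoptions(precision=2,suppress=True)
st=arm.get_state(); print(st['position'],st['joint_positions'],st['force'])
f=cams.grab_frame('scene'); a=cv2.resize(f['img'][170:350,60:300],(720,540),interpolation=3); save({'img':a},'s2.png')
```

```text
[ 345.22 -320.21  150.26] [-0.32 -0.31 -0.38 -0.   -1.5  -2.73] [-0.08 -0.3  -0.17]
```

View pics/s2.png

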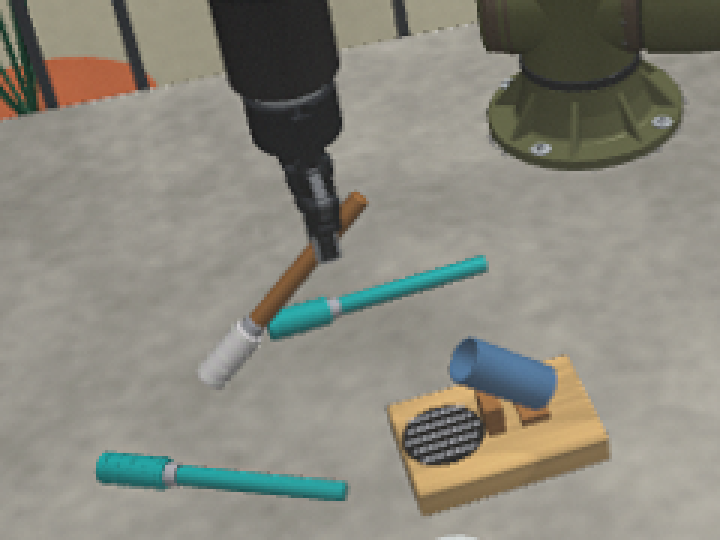

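The scene crop shows the brush held with the head (white) low at (230,355) and the handle up at (355,205), and the cup empty at (505,370). I'm lowering it to press the head on the ledge so it pivots flat.

Emit:
drive_tool([
  [[10, 0, 0, 0.02, 0], [10, 0, 0, 0.0373, 0], [10, 0.0027, 0, 0.0507, 0], [10, 0.0067, 0, 0.064, 0], [10, 0.0107, 0, 0.0773, 0], [10, 0.0147, 0, 0.0907, 0], [10, 0.0187, 0, 0.104, 0], [10, 0.0187, 0, 0.104, 0]],
], newtons=20)

```text
t: 10.48
position: [343.7, -306.4, 71.6]
orientation: [0.672, 0.74, -0.0, -0.0]
force: [0.2, -0.0, 1.5]
opening: 16.7
grip_force: 37.3
```

Scaled: 62 mm / 750 = 0.0827, 60 mm / 750 = 0.08.

Emit:
drive_tool([
  [[10, 0.004, 0, 0.016, 0], [10, 0.008, 0, 0.032, 0], [10, 0.0107, 0, 0.048, 0], [10, 0.0133, 0, 0.0613, 0], [10, 0.0147, 0, 0.072, 0], [10, 0.016, 0, 0.08, 0], [10, 0.016, 0, 0.0827, 0], [10, 0.016, 0, 0.0827, 0]],
], newtons=20)

```text
t: 11.48
position: [342.7, -294.5, 10.3]
orientation: [0.673, 0.74, -0.0, -0.0]
force: [0.2, 1.3, 1.2]
opening: 16.5
grip_force: 36.2
```

```bash
cat > br.py <<'E'
from h import *
np.set_printoptions(precision=3,suppress=True)
def meas(names=('scene','side'),reg={'scene':(60,180,300,350),'side':(290,130,420,260)}):
    for n in names:
        f=cams.grab_frame(n); h=hsv(f);H,S,V=[h[...,i].astype(int) for i in range(3)]; M=T(f)
        br=box((H<18)&(S>105)&(V<170)&(V>60),*reg[n]); P=cloud(f,br,M); k,l,s,c=cv2.connectedComponentsWithStats(br.astype(np.uint8)); 
        for i in range(1,k):
            if s[i,4]>25: cc,d,t=line(cloud(f,l==i,M)); print(n,'brown',s[i,4],c[i],cc+d*t[0],cc+d*t[1],d)
        wh=box((S<30)&(V>165),*reg[n]); k,l,s,c=cv2.connectedComponentsWithStats(wh.astype(np.uint8))
        for i in range(1,k):
            if s[i,4]>40: cc,d,t=line(cloud(f,l==i,M)); print(n,'white',s[i,4],c[i],cc+d*t[0],cc+d*t[1],d)
if __name__=='__main__':
    st=arm.get_state(); print(st['position'],st['joint_positions'],st['force']); meas()
E
python3 br.py
```

```text
[ 342.744 -294.458   10.309] [-0.26  -0.29  -0.622  0.    -1.238 -2.786] [0.18  1.259 1.156]
scene brown 63 [196.857 281.968] [ 348.335 -280.972   30.523] [ 341.74  -246.558   32.753] [-0.188  0.98   0.064]
scene brown 172 [166.314 292.89 ] [ 355.932 -390.775   23.51 ] [ 348.277 -306.523   29.62 ] [-0.09   0.993  0.072]
scene brown 104 [223.365 307.462] [ 505.789 -214.667   39.692] [ 475.621 -224.319   65.543] [-0.738 -0.236  0.632]
scene brown 57 [237.123 308.263] [ 483.012 -200.646   36.944] [ 502.131 -171.802   36.572] [ 0.552  0.833 -0.011]
scene white 381 [291.785 296.559] [522.315 -46.526   0.549] [402.      0.767   0.645] [-0.931  0.366  0.001]
scene white 176 [136.778 302.295] [ 364.237 -461.521   25.995] [ 358.591 -396.206   29.628] [-0.086  0.995  0.055]
scene white 1050 [281.99  329.442] [ 506.66  -101.986    0.368] [650.024 -75.228   0.598] [0.983 0.183 0.002]
side brown 65 [362.723 214.631] [ 343.626 -347.769   30.386] [ 337.886 -242.613   38.47 ] [-0.054  0.996  0.077]
side brown 58 [320.552 234.81 ] [ 502.597 -178.318   31.181] [ 457.844 -172.738   37.734] [-0.982  0.122  0.144]
```

Scaled: -180 mm / 750 = -0.24, -160 mm / 750 = -0.2133, -168 degrees / 180 = -0.9333.

Emit:
drive_tool([
  [[30, 0, 0, 0, 0], [50, 0, 0, 0, 0], [50, 0, 0, -0.0267, 0], [50, 0, 0, -0.0933, -0.0444], [50, -0.02, 0, -0.16, -0.1], [50, -0.04, 0, -0.2133, -0.1556], [50, -0.06, 0, -0.24, -0.2111], [50, -0.08, 0, -0.24, -0.2667], [50, -0.1, 0, -0.24, -0.3222], [50, -0.12, 0, -0.24, -0.3778], [50, -0.1267, 0, -0.24, -0.4333], [50, -0.1267, 0, -0.24, -0.4889], [50, -0.1267, 0, -0.24, -0.5444], [50, -0.1267, 0, -0.24, -0.6], [50, -0.1267, 0, -0.24, -0.6556], [50, -0.1267, 0, -0.24, -0.7111], [50, -0.1267, 0, -0.24, -0.7667], [50, -0.1267, 0, -0.24, -0.8222], [50, -0.1267, 0, -0.24, -0.8778], [50, -0.1267, 0, -0.24, -0.9333]],
])

```text
t: 14.08
position: [351.8, -389.0, 190.1]
orientation: [-0.668, 0.744, 0.0, 0.0]
force: [-0.5, -0.2, -0.3]
opening: 49.7
grip_force: 0.0
```

```bash
cat > wr.py <<'E'
from h import *
np.set_printoptions(precision=2,suppress=True)
import sys
st=arm.get_state(); print(st['position'],st['orientation'],st['joint_positions'])
f=cams.grab_frame('wrist'); save(f,sys.argv[1]); M=T(f,st)
h=hsv(f);H,S,V=[h[...,i].astype(int) for i in range(3)]
for nm,m in(('brown',(H<19)&(S>115)&(V>60)&(V<190)),('white',(S<30)&(V>165))):
    m=cv2.morphologyEx(m.astype(np.uint8),cv2.MORPH_OPEN,np.ones((3,3))); n,l,s,c=cv2.connectedComponentsWithStats(m)
    for i in range(1,n):
        if s[i,4]>400:
            P=cloud(f,l==i,M); cc,d,t=line(P); print(nm,s[i],cc,d,cc+d*t[0],cc+d*t[1])
E
python3 wr.py w3.png
```

```text
[ 351.84 -388.99  190.11] [-0.67  0.74  0.    0.  ] [-0.45 -0.16 -0.18 -0.   -1.55  0.34]
brown [ 304  215   45  141 2457] [ 344.99 -323.35   18.11] [-0.09  1.   -0.03] [ 351.24 -389.41   20.14] [ 337.79 -247.27   15.77]
white [ 282  131   41   85 2198] [ 355.27 -430.88   26.08] [-0.09  1.   -0.04] [ 357.83 -460.49   27.4 ] [ 352.09 -394.06   24.44]
white [ 22 132  25  34 513] [ 584.91 -471.01   -0.58] [ 0.33  0.94 -0.01] [ 580.51 -483.51   -0.45] [ 589.52 -457.95   -0.71]
white [   0  166   89  196 8122] [ 611.78 -368.36   -0.73] [ 0.18  0.98 -0.  ] [ 596.63 -449.74   -0.71] [ 630.48 -267.84   -0.75]
white [   0  364   72  113 3327] [ 698.29 -194.53   -0.71] [ 0.58  0.82 -0.  ] [ 652.5  -259.2    -0.66] [ 751.3  -119.66   -0.76]
white [612 375  28  49 639] [  30.59 -140.95   -0.43] [ 0.2   0.98 -0.  ] [  24.44 -170.64   -0.36] [  36.62 -111.82   -0.5 ]
```

View pics/w3.png

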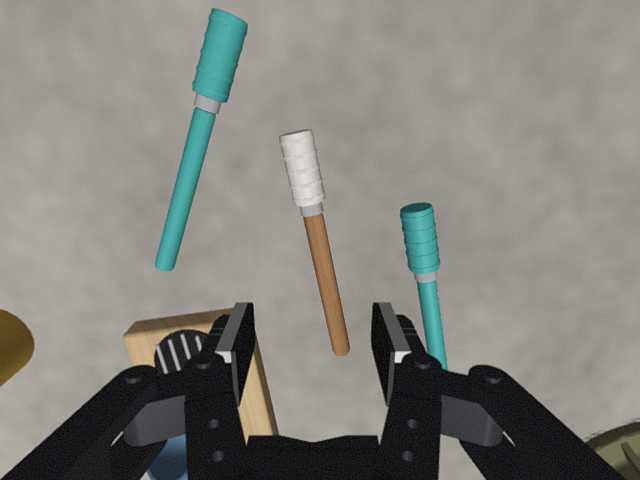

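The brush lies flat: white head at (302,165), handle end at (342,352), clear of both teal ones. I'm regrasping it at the head.

Scaled: 186 mm / 750 = 0.248, 178 mm / 750 = 0.2373, -11.4 degrees / 180 = -0.0633.

Emit:
drive_tool([
  [[50, 0.0267, -0.0053, 0.0533, -0.0444], [50, 0.0573, -0.0107, 0.1067, -0.0633], [50, 0.0573, -0.0107, 0.16, -0.0633], [50, 0.0573, -0.0107, 0.2067, -0.0633], [50, 0.0573, -0.0107, 0.2373, -0.0633], [50, 0.0573, -0.0107, 0.248, -0.0633], [50, 0.0573, -0.0107, 0.248, -0.0633], [15, 0.0573, -0.0107, 0.248, -0.0633], [15, 0.0573, -0.0107, 0.248, -0.0633], [15, 0.0573, -0.0107, 0.248, -0.0633], [15, 0.0573, -0.0107, 0.248, -0.0633], [15, 0.0573, -0.0107, 0.248, -0.0633], [15, 0.0573, -0.0107, 0.2267, -0.0633], [15, 0.0573, -0.0107, 0.16, -0.0633], [15, 0.0573, -0.0107, 0.0933, -0.0633], [15, 0.0573, -0.0107, 0.0467, -0.0633], [15, 0.0573, -0.0107, 0.0467, -0.0633]],
], newtons=40)

```text
t: 16.25
position: [355.7, -433.5, 159.3]
orientation: [0.736, -0.676, 0.003, -0.0]
force: [0.6, -0.4, -2.3]
opening: 26.5
grip_force: 41.0
```

```bash
python3 wr.py w4.png; python3 br.py
```

```text
[ 355.69 -433.47  159.32] [ 0.74 -0.68  0.   -0.  ] [-0.53 -0.07 -0.15  0.   -1.48  0.61]
brown [295 420  38  22 615] [ 351.29 -385.75  173.19] [-0.   -0.75  0.66] [ 351.3  -379.08  167.28] [ 351.28 -389.54  176.55]
white [   0  193   58  111 3794] [ 601.76 -390.01   -0.7 ] [ 0.05  1.   -0.  ] [ 599.51 -434.19   -0.63] [ 604.06 -344.82   -0.77]
white [ 280  276   66  149 7444] [ 355.52 -433.36  179.69] [-0.08  1.   -0.05] [ 357.82 -460.88  181.11] [ 352.26 -394.26  177.68]
white [  0 309  30  44 516] [ 622.65 -305.35   -0.51] [ 0.33  0.94 -0.01] [ 615.35 -325.95   -0.4 ] [ 630.23 -283.99   -0.62]
[ 355.133 -432.652  156.638] [-0.525 -0.064 -0.154 -0.    -1.479  0.61 ] [ 0.371 -0.027 -2.866]
scene brown 312 [168.356 249.894] [ 357.785 -388.021  170.629] [ 343.959 -245.211  163.774] [-0.096  0.994 -0.048]
scene brown 100 [223.47 307.62] [ 505.677 -215.296   38.682] [ 478.855 -222.792   65.3  ] [-0.696 -0.195  0.691]
scene brown 55 [236.927 308.255] [ 484.494 -199.755   36.138] [ 500.23  -171.144   35.713] [ 0.482  0.876 -0.013]
scene white 130 [198.062 184.385] [-232.481 -219.374    1.
[... 482 characters left out ...]
4] [-0.859 -0.397  0.323]
scene white 1828 [283.368 319.663] [ 636.159 -117.722    0.305] [419.158 -17.152   0.578] [-0.907  0.42   0.001]
scene white 77 [247.571 282.987] [ 345.584 -137.335    0.119] [ 397.114 -107.325    1.784] [0.864 0.503 0.028]
scene white 42 [215.857 348.381] [ 577.056 -255.835   -2.237] [ 661.239 -280.659   94.166] [ 0.646 -0.19   0.739]
side brown 112 [365.17  181.223] [ 347.649 -383.049  168.807] [ 336.151 -243.307  164.433] [-0.082  0.996 -0.031]
side brown 57 [320.982 234.842] [ 454.478 -176.087   34.904] [ 496.628 -174.151   35.021] [0.999 0.046 0.003]
side white 45 [363.578 156.267] [ 353.979 -456.247  177.758] [ 350.265 -405.602  175.493] [-0.073  0.996 -0.045]
```

The head is gripped and the handle droops about 3°. The cup mouth centre is near (481,-233,109). I'm moving the handle end in front of the mouth.

Scaled: -132 mm / 750 = -0.176, -122 mm / 750 = -0.1627, -2.9 degrees / 180 = -0.0161.

Emit:
drive_tool([
  [[15, 0.008, -0.0333, 0, 0], [15, 0.016, -0.0667, 0, -0.0056], [15, 0.0227, -0.1, 0, -0.0111], [15, 0.0293, -0.1333, 0, -0.0161], [15, 0.036, -0.1627, 0.0067, -0.0161], [15, 0.036, -0.176, 0.024, -0.0161], [15, 0.036, -0.176, 0.0373, -0.0161], [15, 0.036, -0.176, 0.04, -0.0161], [15, 0.036, -0.176, 0.04, -0.0161]],
], newtons=40)

```text
t: 17.52
position: [488.1, -448.5, 125.5]
orientation: [0.753, -0.658, 0.0, 0.0]
force: [0.4, -0.6, -0.8]
opening: 26.5
grip_force: 41.0
```

```bash
cat > view.py <<'E'
from br import *
import sys
st=arm.get_state(); print(st['position'],st['orientation'],st['force'],st['joint_positions'])
for n,c,r in(('scene',(110,220,270,340),(100,200,275,330)),('side',(270,130,370,260),(290,130,350,250))):
    f=cams.grab_frame(n); h=hsv(f);H,S,V=[h[...,i].astype(int) for i in range(3)]; M=T(f)
    for nm,m in(('brown',(H<18)&(S>105)&(V<170)&(V>60)),('cup',(H>100)&(H<118)&(S>90)),('white',(S<30)&(V>165))):
        k,l,s,cc=cv2.connectedComponentsWithStats(box(m,*r).astype(np.uint8))
        for i in range(1,k):
            if s[i,4]>40:
                P=cloud(f,l==i,M); P=P[P[:,2]>45]
                if len(P)<30: continue
                q,d,t=line(P); print(n,nm,len(P),q+d*t[0],q+d*t[1],d)
    if len(sys.argv)>1: save({'img':cv2.resize(f['img'][c[1]:c[3],c[0]:c[2]],None,fx=4,fy=4,interpolation=3)},sys.argv[1]+n+'.png')
E
python3 view.py a
```

```text
[ 488.091 -448.457  125.5  ] [ 0.753 -0.658  0.     0.   ] [ 0.427 -0.583 -0.838] [-0.442  0.218  0.087  0.    -1.44   0.577]
scene brown 333 [ 487.777 -404.335  139.04 ] [ 466.878 -261.411  133.123] [-0.145  0.989 -0.041]
scene brown 62 [ 463.917 -227.415   57.074] [ 503.947 -215.834   55.886] [ 0.96   0.278 -0.028]
scene cup 424 [ 500.446 -163.547   70.795] [ 479.876 -236.848  112.254] [-0.237 -0.846  0.478]
scene white 85 [ 497.852 -435.976  145.183] [ 483.463 -408.251  143.993] [-0.46   0.887 -0.038]
scene white 56 [ 505.56  -464.397  142.908] [ 487.419 -470.695  152.021] [-0.853 -0.296  0.429]
side brown 108 [ 478.461 -401.151  139.797] [ 460.181 -260.992  134.969] [-0.129  0.991 -0.034]
side cup 237 [ 475.387 -164.605   68.365] [ 477.681 -219.738  120.923] [ 0.03  -0.723  0.69 ]
side white 44 [ 487.24  -475.629  149.006] [ 483.545 -413.163  147.228] [-0.059  0.998 -0.028]
```

The yaw went 2.9° the wrong way, so I'm correcting it while lowering, then entering the mouth slightly.

Scaled: -36 mm / 750 = -0.048, -1.5 mm / 750 = -0.002, 5.4 degrees / 180 = 0.03.

Emit:
drive_tool([
  [[15, 0, -0.002, 0.0107, 0.0167], [15, 0, -0.002, 0.0227, 0.03], [15, 0, -0.002, 0.0227, 0.03], [15, 0, -0.002, 0.0227, 0.03], [15, -0.0133, -0.004, 0.0227, 0.03], [15, -0.024, -0.0053, 0.0227, 0.03], [15, -0.0347, -0.0067, 0.0227, 0.03], [15, -0.0427, -0.008, 0.0227, 0.03], [15, -0.048, -0.0087, 0.0227, 0.03], [15, -0.048, -0.0087, 0.0227, 0.03]],
], newtons=40)

```text
t: 18.88
position: [490.4, -411.5, 108.3]
orientation: [0.722, -0.692, 0.0, -0.0]
force: [-0.9, -0.4, -1.5]
opening: 26.3
grip_force: 41.0
```

```bash
python3 view.py b; python3 -c "
import cv2,numpy as np
a=cv2.imread('pics/bscene.png');b=cv2.imread('pics/bside.png');print(a.shape,b.shape)
s=np.zeros((600,800,3),np.uint8);a=cv2.resize(a,(480,360));b=cv2.resize(b,(320,416));s[:360,:480]=a;s[:416,480:]=b;cv2.imwrite('pics/b.png',s)"
```

```text
[ 490.373 -411.507  108.333] [ 0.722 -0.692  0.    -0.   ] [-0.899 -0.423 -1.539] [-0.386  0.165 -0.005 -0.    -1.401  0.428]
scene brown 296 [ 494.033 -367.377  121.53 ] [ 487.48  -224.609  116.607] [-0.046  0.998 -0.034]
scene brown 64 [ 467.071 -227.083   58.62 ] [ 503.567 -216.406   55.574] [ 0.957  0.28  -0.08 ]
scene cup 344 [ 494.56  -161.859   65.851] [ 491.754 -228.481  117.022] [-0.033 -0.793  0.609]
scene white 87 [ 500.277 -399.435  128.804] [ 489.975 -372.146  127.066] [-0.353  0.934 -0.059]
scene white 44 [ 506.497 -430.541  126.297] [ 486.203 -432.865  134.743] [-0.918 -0.105  0.382]
side brown 90 [ 484.885 -361.508  123.871] [ 479.954 -236.253  119.349] [-0.039  0.999 -0.036]
side cup 238 [ 475.775 -163.349   69.475] [ 477.266 -220.969  119.584] [ 0.02  -0.754  0.656]
side white 45 [ 487.354 -438.378  129.53 ] [ 486.626 -380.57   131.372] [-0.013  0.999  0.032]
(480, 640, 3) (520, 400, 3)
```

View pics/b.png

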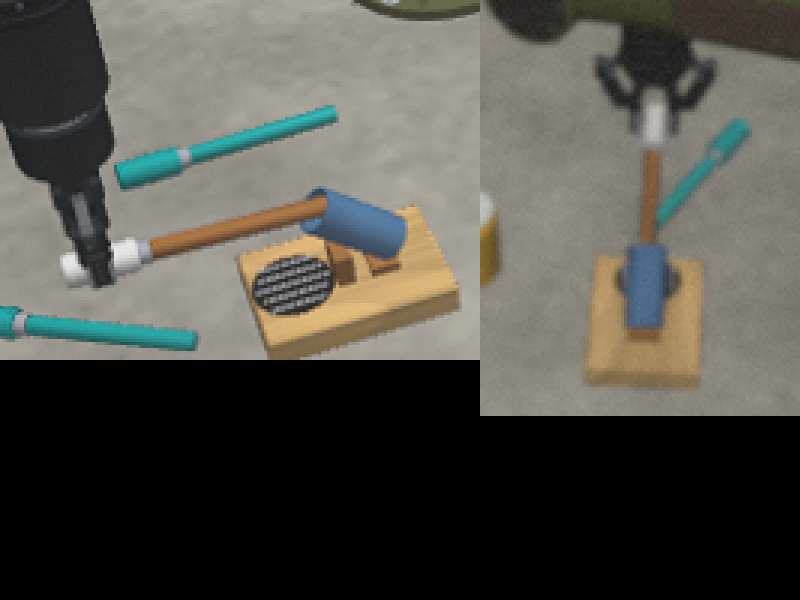

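The handle end is inside the mouth, shown at (318,208) in the left crop. Raising the grip in an arc will now pivot the brush up to the cup's slope.

Scaled: -40 mm / 750 = -0.0533, -11.3 mm / 750 = -0.0151.

Emit:
drive_tool([
  [[15, -0.0067, 0, 0, 0], [15, -0.0116, 0, -0.0013, 0], [15, -0.0133, 0, -0.0133, 0], [15, -0.0151, 0, -0.0267, 0], [15, -0.018, 0, -0.04, 0], [15, -0.0211, 0, -0.0533, 0], [15, -0.0211, 0, -0.0533, 0]],
], newtons=40)

```text
t: 19.85
position: [490.1, -396.0, 149.7]
orientation: [0.722, -0.692, 0.001, -0.0]
force: [-0.8, -1.2, -1.3]
opening: 26.3
grip_force: 40.4
```

```bash
python3 view.py c
```

```text
[ 490.074 -396.029  149.684] [ 0.722 -0.692  0.001 -0.   ] [-0.834 -1.228 -1.276] [-0.362  0.124  0.025  0.    -1.47   0.404]
scene brown 281 [ 486.933 -224.023  114.895] [ 495.024 -356.324  152.225] [ 0.059 -0.961  0.271]
scene brown 63 [ 463.931 -227.32    57.393] [ 505.159 -215.693   55.792] [ 0.962  0.271 -0.037]
scene cup 350 [ 495.684 -162.736   67.652] [ 489.894 -229.998  116.58 ] [-0.069 -0.807  0.587]
scene white 67 [ 491.062 -359.534  158.541] [ 498.777 -383.209  165.244] [ 0.299 -0.918  0.26 ]
scene white 55 [ 506.539 -413.482  169.784] [ 487.572 -420.61   181.732] [-0.806 -0.303  0.508]
side brown 116 [ 480.409 -236.152  120.388] [ 485.248 -356.756  153.629] [ 0.039 -0.963  0.266]
side cup 234 [ 475.336 -163.425   69.667] [ 477.225 -220.955  118.251] [ 0.025 -0.764  0.645]
side white 70 [ 485.795 -365.972  162.549] [ 488.372 -427.464  176.224] [ 0.041 -0.975  0.217]
```

Scaled: -69 mm / 750 = -0.092, -42.5 mm / 750 = -0.0567.

Emit:
drive_tool([
  [[15, -0.004, 0, -0.0107, 0], [15, -0.0076, 0, -0.02, 0], [15, -0.012, 0, -0.0293, 0], [15, -0.016, 0, -0.0387, 0], [15, -0.0213, 0, -0.048, 0], [15, -0.0276, 0, -0.0567, 0], [15, -0.034, 0, -0.0653, 0], [15, -0.0409, 0, -0.0733, 0], [15, -0.0467, 0, -0.0787, 0], [15, -0.0533, 0, -0.0833, 0], [15, -0.06, 0, -0.088, 0], [15, -0.066, 0, -0.092, 0], [15, -0.066, 0, -0.092, 0]],
], newtons=40)

```text
t: 21.58
position: [487.6, -346.1, 217.5]
orientation: [0.722, -0.692, -0.0, -0.0]
force: [-0.7, -1.4, -2.0]
opening: 26.5
grip_force: 39.4
```

```bash
python3 view.py d
```

```text
[ 487.628 -346.109  217.502] [ 0.722 -0.692 -0.    -0.   ] [-0.682 -1.362 -1.98 ] [-0.283  0.034  0.053 -0.    -1.59   0.324]
scene brown 300 [ 489.327 -224.477  119.131] [ 492.514 -320.462  203.751] [ 0.025 -0.75   0.661]
scene brown 57 [ 465.287 -227.178   58.364] [ 503.799 -216.174   55.695] [ 0.959  0.274 -0.066]
scene cup 363 [ 495.864 -162.572   68.646] [ 488.756 -233.533  115.219] [-0.083 -0.833  0.547]
scene white 49 [ 503.553 -360.401  240.952] [ 490.451 -369.323  260.013] [-0.529 -0.36   0.769]
side brown 143 [ 480.618 -229.615  125.722] [ 483.389 -319.83   203.958] [ 0.023 -0.755  0.655]
side cup 238 [ 475.529 -163.767   69.657] [ 477.354 -221.038  119.446] [ 0.024 -0.754  0.656]
side white 93 [ 484.385 -329.771  220.486] [ 485.464 -370.023  256.782] [ 0.02  -0.743  0.67 ]
```

Scaled: 38 mm / 750 = 0.0507, 36.5 mm / 750 = 0.0487.

Emit:
drive_tool([
  [[15, -0.0053, 0, 0.0107, 0], [15, -0.016, 0, 0.0213, 0], [15, -0.0267, 0, 0.032, 0], [15, -0.036, 0, 0.0413, 0], [15, -0.0413, 0, 0.0453, 0], [15, -0.0447, 0, 0.0487, 0], [15, -0.0467, 0, 0.0507, 0], [15, -0.0467, 0, 0.0507, 0]],
], newtons=40)

```text
t: 22.68
position: [486.1, -311.6, 179.3]
orientation: [0.722, -0.692, -0.0, -0.0]
force: [-1.0, -0.3, -1.6]
opening: 26.8
grip_force: 39.6
```

Scaled: -6.7 mm / 750 = -0.0089, 6 mm / 750 = 0.008.

Emit:
drive_tool([
  [[15, -0.0027, 0, 0.0024, 0], [15, -0.0049, 0, 0.0044, 0], [15, -0.0069, 0, 0.0063, 0], [15, -0.0089, 0, 0.008, 0], [15, -0.0089, 0, 0.008, 0]],
], newtons=40)

```text
t: 23.3
position: [485.8, -304.7, 173.2]
orientation: [0.722, -0.692, -0.0, 0.0]
force: [0.2, -1.2, -1.6]
opening: 26.5
grip_force: 39.6
```

Scaled: -6 mm / 750 = -0.008, 5.3 mm / 750 = 0.0071.

Emit:
drive_tool([
  [[15, -0.002, 0, 0.0017, 0], [15, -0.004, 0, 0.0036, 0], [15, -0.006, 0, 0.0053, 0], [15, -0.008, 0, 0.0071, 0], [15, -0.008, 0, 0.0071, 0]],
], newtons=40)

```text
t: 23.92
position: [486.2, -302.8, 172.8]
orientation: [0.721, -0.693, 0.005, 0.001]
force: [-1.5, -12.1, 10.3]
opening: 26.4
grip_force: 40.6
```

```bash
python3 view.py e
```

```text
[ 486.157 -302.812  172.85 ] [ 0.721 -0.693  0.005  0.001] [ -1.502 -12.103  10.256] [-0.202 -0.039 -0.103  0.008 -1.5    0.241]
scene brown 159 [ 488.794 -223.767  115.761] [ 492.12  -278.147  160.851] [ 0.047 -0.769  0.638]
scene brown 67 [ 503.661 -216.083   55.266] [ 467.032 -226.483   60.341] [-0.954 -0.271  0.132]
scene cup 385 [ 496.182 -162.962   68.05 ] [ 490.347 -232.329  114.328] [-0.07  -0.83   0.554]
scene white 51 [ 501.121 -315.114  196.043] [ 487.738 -329.083  214.398] [-0.502 -0.524  0.688]
side brown 73 [ 481.36  -231.509  122.745] [ 481.224 -276.78   162.348] [-0.002 -0.753  0.658]
side cup 242 [ 475.087 -163.998   69.045] [ 478.201 -220.944  119.715] [ 0.041 -0.746  0.664]
side white 93 [ 482.954 -286.125  176.412] [ 484.436 -329.911  212.746] [ 0.026 -0.769  0.638]
```

The floor is reached, with 16 N along the axis, and about 70 mm of handle plus the head remain outside the cup as expected. I'm relaxing the push, releasing and rising.

Scaled: -130 mm / 750 = -0.1733, -110 mm / 750 = -0.1467.

Emit:
drive_tool([
  [[15, 0.004, 0, -0.0036, 0], [15, 0.004, 0, -0.0036, 0], [45, 0.004, 0, -0.0036, 0], [60, 0.004, 0, -0.0036, 0], [60, 0.004, 0, -0.0036, 0], [60, 0.004, 0, -0.0267, 0], [60, 0.004, 0, -0.08, 0], [60, 0.004, 0, -0.1467, 0], [60, 0.004, 0, -0.1733, 0], [60, 0.004, 0, -0.1733, 0]],
])

```text
t: 25.28
position: [486.3, -302.2, 301.3]
orientation: [0.722, -0.692, 0.002, -0.001]
force: [-0.2, -0.2, -0.6]
opening: 59.7
grip_force: 0.0
```

```bash
python3 view.py f
python3 - <<'E'
from h import *
np.set_printoptions(precision=2,suppress=True)
import cv2
a=cv2.imread('pics/fscene.png');b=cv2.imread('pics/fside.png')
s=np.zeros((600,800,3),np.uint8);s[:360,:480]=cv2.resize(a,(480,360));s[:416,480:]=cv2.resize(b,(320,416))
F={n:cams.grab_frame(n) for n in('scene','side')}
c=F['scene']['img'][255:315,300:410][...,::-1]; s[365:600,:430]=cv2.resize(c,(430,235),interpolation=3); cv2.imwrite('pics/f.png',s)
reg={'scene':(300,255,405,315),'side':(265,270,340,355)}
for n,f in F.items():
    h=hsv(f);H,S,V=[h[...,i].astype(int) for i in range(3)]; M=T(f)
    for nm,m,mn in(('yellow',(H>20)&(H<34)&(S>120)&(V>90),3),('red',((H<6)|(H>174))&(S>150)&(V>100),3),('green',(H>45)&(H<75)&(S>110),15),('white',(S<40)&(V>190),15)):
        k,l,s,c=cv2.connectedComponentsWithStats(box(m,*reg[n]).astype(np.uint8))
        for i in range(1,k):
            if s[i,4]>=mn: P=cloud(f,l==i,M); print(n,nm,s[i],c[i],np.median(P,0),'ztop',np.percentile(P[:,2],95))
    m=box((abs(H-115)<20)&(S>15)&(S<70)&(V>60)&(V<150),*reg[n]); P=cloud(f,m,M); P=P[(P[:,2]>31)&(P[:,2]<40)]; print(n,'top',len(P),cv2.minAreaRect(P[:,:2].astype(np.float32)),np.median(P[:,2]))
E
```

```text
[ 486.259 -302.161  301.289] [ 0.722 -0.692  0.002 -0.001] [-0.201 -0.22  -0.554] [-0.205 -0.018  0.154  0.001 -1.738  0.247]
scene brown 156 [ 488.527 -228.99   104.13 ] [ 493.236 -295.591  140.838] [ 0.062 -0.874  0.482]
scene brown 67 [ 504.988 -215.809   53.693] [ 466.172 -226.786   60.978] [-0.947 -0.268  0.178]
scene cup 356 [ 496.555 -163.835   66.623] [ 487.747 -228.953  118.594] [-0.105 -0.777  0.62 ]
scene white 178 [ 491.789 -296.763  146.26 ] [ 495.735 -354.026  181.453] [ 0.059 -0.851  0.523]
side brown 67 [ 481.991 -243.075  113.155] [ 482.053 -294.61   140.695] [ 0.001 -0.882  0.471]
side cup 238 [ 475.311 -164.567   68.499] [ 477.892 -221.277  119.039] [ 0.034 -0.746  0.665]
side white 92 [ 485.477 -305.79   153.206] [ 483.798 -355.546  179.128] [-0.03  -0.886  0.462]
scene yellow [367 271   3   5  13] [368. 273.] [502.35 189.76  44.37] ztop 51.6098560033957
scene yellow [350 273   4   5  14] [351.5  274.71] [491.98 145.79  42.01] ztop 48.79223383170967
scene yellow [359 273   3   5  15] [360. 275.] [501.35 164.98  42.77] ztop 50.943270426418565
scene yellow [341 274 
[... 594 characters left out ...]
5
side yellow [309 301   4   5  15] [310.27 302.93] [482.94 118.03  38.94] ztop 49.29459197538708
side yellow [305 307   4   5  17] [306.59 308.88] [491.16 142.16  39.46] ztop 48.97033130420168
side yellow [301 313   5   5  16] [303.06 314.88] [498.95 163.81  39.29] ztop 48.21774945258073
side yellow [301 320   4   5  15] [302.2 321.8] [499.18 188.22  39.77] ztop 47.51106372085496
side red [299 332   2   2   4] [299.5 332.5] [502.98 221.51  35.98] ztop 38.55704876151083
side green [310 284   8   7  47] [313.45 286.85] [478.39  66.02  57.05] ztop 61.00233122125653
side top 317 ((506.7867736816406, 145.51211547851562), (226.81716918945312, 122.49822998046875), 81.38623046875) 34.99753542328949
```

View pics/f.png

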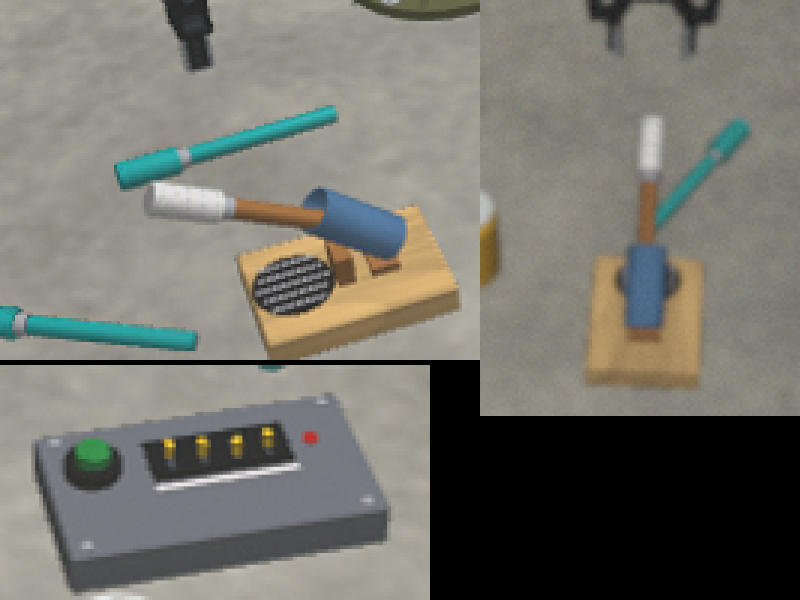

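The crop shows the brush standing handle-down in the cup with its white head out at (185,200), sagging to about 29°, which fits a seated handle (13° sag). The four knobs sit at (268,435), (236,440), (202,442) and (169,445) from the red dot, with the button at (93,455). As insurance I'll tap the bristle end gently with closed fingers.

Scaled: 153 mm / 750 = 0.204, 140 mm / 750 = 0.1867.

Emit:
drive_tool([
  [[0, 0.0533, 0, 0, 0], [0, 0.12, 0, 0, 0], [0, 0.1307, 0, 0.06, 0], [0, 0.1307, 0, 0.1267, 0], [0, 0.1307, 0, 0.1867, 0], [0, 0.1307, 0, 0.204, 0], [0, 0.1307, 0, 0.204, 0], [0, 0.12, 0, 0.204, 0], [0, 0.1093, 0, 0.204, 0], [0, 0.1027, 0, 0.204, 0], [0, 0.0987, 0, 0.204, 0], [0, 0.0987, 0, 0.204, 0]],
], newtons=20)

```text
t: 26.98
position: [489.1, -376.8, 146.6]
orientation: [0.722, -0.692, 0.002, 0.0]
force: [0.0, -4.7, 2.7]
opening: -0.1
grip_force: 2.7
```

Contact is at 4.7 N with the brush seated. I'm retreating and moving above the control box for a closer look.

Scaled: -499 mm / 750 = -0.6653, -270 mm / 750 = -0.36, 11 degrees / 180 = 0.0611.

Emit:
drive_tool([
  [[0, 0.02, 0, 0, 0], [0, 0.0267, 0, -0.0533, 0], [0, 0.0267, 0, -0.12, 0], [0, -0.0067, -0.0013, -0.164, 0.0111], [0, -0.0667, -0.004, -0.164, 0.0222], [0, -0.14, -0.0067, -0.164, 0.0333], [0, -0.2133, -0.0093, -0.164, 0.0444], [0, -0.2867, -0.012, -0.164, 0.0556], [0, -0.36, -0.016, -0.164, 0.0611], [0, -0.4333, -0.0187, -0.164, 0.0611], [0, -0.5067, -0.0213, -0.164, 0.0611], [0, -0.5733, -0.024, -0.164, 0.0611], [0, -0.6333, -0.0267, -0.1333, 0.0611], [0, -0.6653, -0.028, -0.0933, 0.0611], [0, -0.6653, -0.028, -0.0707, 0.0611], [0, -0.6653, -0.028, -0.0707, 0.0611], [0, -0.6653, -0.028, -0.0707, 0.0611]],
])

```text
t: 29.1
position: [489.8, 122.8, 199.3]
orientation: [-0.651, 0.759, -0.0, 0.001]
force: [0.4, 0.3, -0.6]
opening: 0.2
grip_force: 0.0
```

```bash
cat > ctl.py <<'E'
from h import *
import sys
np.set_printoptions(precision=2,suppress=True)
st=arm.get_state(); print(st['position'],st['orientation'],st['joint_positions'])
f=cams.grab_frame('wrist'); save(f,sys.argv[1]); M=T(f,st); h=hsv(f);H,S,V=[h[...,i].astype(int) for i in range(3)]
for nm,m,mn,zz in(('yellow',(H>20)&(H<34)&(S>120)&(V>90),40,49),('red',((H<6)|(H>174))&(S>150)&(V>100),40,35.5),('green',(H>45)&(H<75)&(S>110),200,57),('white',(S<40)&(V>200),200,35.5)):
    k,l,s,c=cv2.connectedComponentsWithStats(m.astype(np.uint8))
    for i in range(1,k):
        if s[i,4]>=mn:
            P=cloud(f,l==i,M); zt=np.percentile(P[:,2],90); top=P[P[:,2]>zt-3]; print(nm,s[i],c[i],'zt',zt,'top',(top.min(0)+top.max(0))/2,np.ptp(top,axis=0),'plane',onplane(f,[c[i]],M,zz)[0])
m=(S<80)&(V>60)&(V<170)&(f['z_map']>0); P=cloud(f,m,M); P=P[(abs(P[:,2]-35)<2.5)]
print('top',len(P),cv2.minAreaRect(P[:,:2].astype(np.float32)),np.median(P[:,2]))
E
python3 ctl.py w5.png
```

```text
[489.8  122.79 199.35] [-0.65  0.76 -0.    0.  ] [ 0.65 -0.22 -0.22  0.   -1.57 -0.8 ]
yellow [314 213  10  11  82] [318.28 217.34] zt 48.97957607583122 top [484.61 119.53  48.32] [7.87 6.4  2.83] plane [484.52 117.68  49.  ]
yellow [309 240  10  11  78] [313.33 244.53] zt 48.82954147964506 top [492.37 142.6   47.88] [8.2  6.64 3.85] plane [492.01 140.2   49.  ]
yellow [303 266  10  12  83] [307.35 270.66] zt 48.75313271505961 top [500.54 165.51  47.8 ] [7.51 6.89 4.04] plane [500.61 162.77  49.  ]
yellow [308 290  10  10  76] [312.3  294.61] zt 126.04094665227572 top [488.09 110.96 203.57] [2.82 0.83 1.23] plane [499.85 185.8   49.  ]
green [297 132  34  36 848] [313.11 148.62] zt 57.21722506432424 top [480.5   63.85  56.42] [24.63 24.79  4.25] plane [480.42  62.73  57.  ]
white [   0   56   91  110 2081] [ 60.28 112.22] zt 69.97253191892639 top [662.92  10.04  69.47] [68.54 70.86  4.96] plane [670.32   8.01  35.5 ]
white [277 198  10 111 725] [281.32 251.71] zt 36.77045959646414 top [521.98 150.82  35.94] [ 20.84 102.75   4.07] plane [521.48 147.15  35.5 ]
top 27897 ((580.0563354492188, 138.1855010986328), (281.906494140625, 271.30377197265625), 79.683837890625) 34.463231715207655
```

View pics/w5.png

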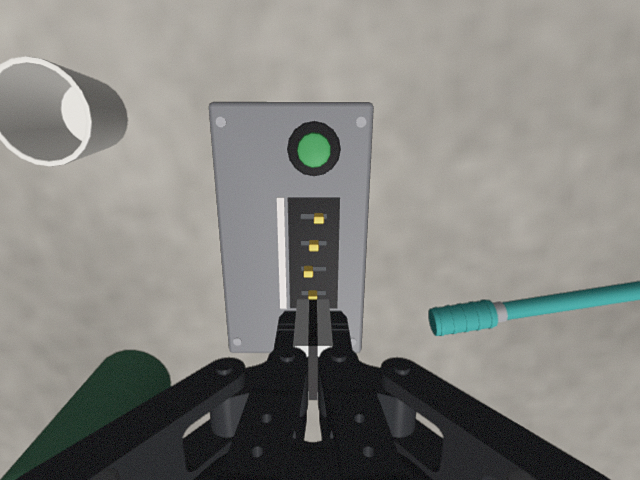

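The wrist view shows the knobs from the red-dot end at (312,294), (307,270), (313,244) and (318,217), the button at (313,149), the white stripe at left (281,250) and the flask at lower left. Switches 1 and 3 are part-way, 2 is near ON and 4 is OFF. I'll check the flask clearance, then work switch 1.

Run:
```python
from h import *
f=cams.grab_frame('scene'); h=hsv(f);H,S,V=[h[...,i].astype(int) for i in range(3)]
m=box((H>60)&(H<95)&(S>60)&(V<110),410,250,460,340); P=cloud(f,m,T(f)); print(len(P),np.percentile(P,[2,50,98],axis=0).round(0))
```

```text
1536 [[712. 244.  11.]
 [744. 267. 116.]
 [755. 303. 198.]]
```

Scaled: -67.8 mm / 750 = -0.0904, -60 mm / 750 = -0.08.

Emit:
drive_tool([
  [[30, -0.04, 0, 0.0133, 0], [30, -0.08, 0, 0.04, 0], [30, -0.0904, 0, 0.0533, 0], [30, -0.0904, 0, 0.0533, 0]],
], newtons=20)

```text
t: 29.7
position: [499.2, 190.3, 157.7]
orientation: [-0.652, 0.758, -0.0, -0.001]
force: [0.2, 0.4, -0.1]
opening: 29.9
grip_force: 0.0
```

Scaled: 117 mm / 750 = 0.156, 113 mm / 750 = 0.1507.

Emit:
drive_tool([
  [[30, 0, 0, 0.0667, 0], [30, 0, 0, 0.1267, 0], [30, 0, 0, 0.1507, 0], [30, 0, 0, 0.156, 0], [30, 0, 0, 0.156, 0], [5, 0, 0, 0.156, 0], [5, 0, 0, 0.156, 0], [5, 0, 0, 0.156, 0], [5, 0, 0, 0.156, 0]],
], newtons=20)

```text
t: 30.82
position: [500.2, 191.2, 42.7]
orientation: [-0.652, 0.758, -0.0, 0.001]
force: [-1.5, 1.1, 7.3]
opening: 6.8
grip_force: 19.8
```

Scaled: -7.5 mm / 750 = -0.01, -6 mm / 750 = -0.008.

Emit:
drive_tool([
  [[5, 0, -0.0027, -0.0013, 0], [5, 0, -0.0053, -0.0013, 0], [5, 0, -0.008, -0.0013, 0], [5, 0, -0.01, -0.0013, 0], [5, 0, -0.01, -0.0013, 0]],
], newtons=20)

```text
t: 31.45
position: [505.3, 190.3, 42.6]
orientation: [-0.652, 0.758, 0.001, -0.001]
force: [-12.4, 5.1, 12.4]
opening: 6.8
grip_force: 20.5
```

Switch 1 is against its ON stop (5 mm travel, 12 N). Now switch 2 to OFF.

Scaled: 24 mm / 750 = 0.032, 7.5 mm / 750 = 0.01.

Emit:
drive_tool([
  [[5, 0, 0.0033, -0.0013, 0], [30, 0, 0.0033, -0.0013, 0], [30, 0, 0.0033, -0.004, 0], [30, 0, 0.0033, -0.0267, 0], [30, 0.016, 0.0067, -0.0267, 0], [30, 0.032, 0.01, -0.0267, 0], [30, 0.032, 0.01, -0.0267, 0], [30, 0.032, 0.01, -0.0027, 0], [30, 0.032, 0.01, -0.0013, 0], [5, 0.032, 0.01, -0.0013, 0], [5, 0.032, 0.01, -0.0013, 0], [5, 0.032, 0.01, -0.0013, 0], [5, 0.032, 0.01, -0.0013, 0]],
], newtons=20)

```text
t: 33.08
position: [495.6, 167.0, 42.8]
orientation: [-0.652, 0.758, 0.0, -0.0]
force: [1.1, -0.2, -3.5]
opening: 6.7
grip_force: 19.4
```

Scaled: 6.5 mm / 750 = 0.0087, 5.5 mm / 750 = 0.0073.

Emit:
drive_tool([
  [[5, 0, 0.0027, 0, 0], [5, 0, 0.0053, 0, 0], [5, 0, 0.0073, 0, 0], [5, 0, 0.0087, 0, 0], [5, 0, 0.0087, 0, 0]],
], newtons=20)

```text
t: 33.7
position: [491.0, 167.7, 43.0]
orientation: [-0.652, 0.758, -0.001, 0.002]
force: [12.6, -3.0, -10.1]
opening: 6.6
grip_force: 19.4
```

Switch 2 is at its OFF stop. Now switch 3 to ON.

Scaled: 24 mm / 750 = 0.032, -20 mm / 750 = -0.0267.

Emit:
drive_tool([
  [[5, 0, -0.0033, 0, 0], [30, 0, -0.0033, 0, 0], [30, 0, -0.0033, -0.004, 0], [30, 0, -0.0033, -0.0267, 0], [30, 0.016, -0.006, -0.0267, 0], [30, 0.032, -0.008, -0.0267, 0], [30, 0.032, -0.008, -0.0267, 0], [30, 0.032, -0.008, -0.0027, 0], [30, 0.032, -0.008, 0, 0], [5, 0.032, -0.008, 0, 0], [5, 0.032, -0.008, 0, 0], [5, 0.032, -0.008, 0, 0], [5, 0.032, -0.0107, 0, 0], [5, 0.032, -0.0133, 0, 0], [5, 0.032, -0.016, 0, 0], [5, 0.032, -0.018, 0, 0], [5, 0.032, -0.018, 0, 0]],
], newtons=20)

```text
t: 35.83
position: [497.8, 142.3, 42.7]
orientation: [-0.652, 0.758, 0.001, -0.001]
force: [-8.6, 1.5, 1.6]
opening: 6.6
grip_force: 19.9
```

Switch 3 is ON. Now switch 4 to ON.

Scaled: 24 mm / 750 = 0.032, 2.5 mm / 750 = 0.0033.

Emit:
drive_tool([
  [[5, 0, 0.0033, 0, 0], [30, 0, 0.0033, 0, 0], [30, 0, 0.0033, -0.004, 0], [30, 0, 0.0033, -0.0267, 0], [30, 0.016, 0.0067, -0.0267, 0], [30, 0.032, 0.0107, -0.0267, 0], [30, 0.032, 0.0107, -0.0267, 0], [30, 0.032, 0.0107, -0.0027, 0], [30, 0.032, 0.0107, 0, 0], [5, 0.032, 0.0107, 0, 0], [5, 0.032, 0.0107, 0, 0], [5, 0.032, 0.0107, 0, 0], [5, 0.032, 0.008, 0, 0], [5, 0.032, 0.0053, 0, 0], [5, 0.032, 0.0027, 0, 0], [5, 0.032, 0, 0, 0], [5, 0.032, 0, 0, 0]],
], newtons=20)

```text
t: 37.95
position: [494.1, 118.5, 42.5]
orientation: [-0.652, 0.758, 0.001, -0.001]
force: [-8.4, 1.9, -0.9]
opening: 6.6
grip_force: 19.8
```

Scaled: -130 mm / 750 = -0.1733, -120 mm / 750 = -0.16.

Emit:
drive_tool([
  [[5, 0, 0.0033, 0, 0], [30, 0, 0.0033, 0, 0], [30, 0, 0.004, -0.0067, 0], [0, 0, 0.0067, -0.06, 0], [0, 0.02, 0.0067, -0.1133, 0], [0, 0.0467, 0.0067, -0.16, 0], [0, 0.0467, 0.0067, -0.1733, 0], [0, 0.0467, 0.0067, -0.1733, 0]],
])

```text
t: 38.95
position: [485.7, 84.9, 173.9]
orientation: [-0.652, 0.758, -0.0, 0.001]
force: [0.5, 0.4, -0.4]
opening: -0.3
grip_force: 0.0
```

```bash
python3 ctl.py w6.png; python3 -c "
import cv2
a=cv2.imread('pics/w6.png')[60:420,200:420]; cv2.imwrite('pics/w6c.png',cv2.resize(a,None,fx=1.66,fy=1.66,interpolation=3))"
```

```text
[485.71  84.93 173.94] [-0.65  0.76 -0.    0.  ] [ 0.58 -0.25 -0.29 -0.   -1.53 -0.73]
yellow [306 266  10  13 101] [310.18 271.2 ] zt 48.712011242094036 top [492.58 118.22  47.76] [7.56 6.68 3.72] plane [492.39 115.2   49.  ]
yellow [306 293  10   6  55] [310.25 295.56] zt 46.14851212494008 top [495.87 139.32  45.61] [7.19 1.61 4.44] plane [495.53 136.06  49.  ]
green [299 188  35  36 789] [314.87 203.61] zt 57.045608065542154 top [480.14  63.4   56.24] [24.85 25.23  4.37] plane [480.58  60.77  57.  ]
white [   0  117   83  109 1681] [ 54.6  171.04] zt 70.01689975588545 top [660.92  10.1   69.43] [64.35 70.58  4.2 ] plane [669.73  12.09  35.5 ]
white [278 251   8  65 432] [281.41 281.6 ] zt 36.65742675266341 top [518.78 128.03  35.92] [14.15 57.88  4.03] plane [518.33 126.56  35.5 ]
top 24169 ((580.3016357421875, 137.2764892578125), (284.3109130859375, 271.0884704589844), 79.67408752441406) 34.4380808092036
```

View pics/w6c.png

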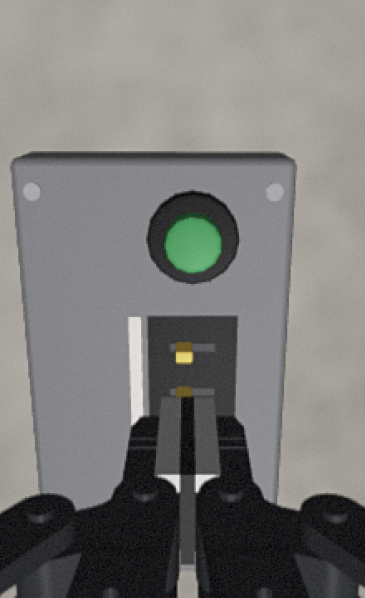

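The crop shows switch 4 (184,355) and switch 3 (184,392) at the stripe side, with the button at (193,243). I'll check switches 1 and 2 numerically from the fixed cameras before pressing.

```bash
cat > sw.py <<'E'
from h import *
np.set_printoptions(precision=1,suppress=True)
reg={'scene':(300,255,405,315),'side':(265,270,340,355)}
ex=np.array([.988,-.153]);ey=np.array([.153,.988])
for n in reg:
    f=cams.grab_frame(n); h=hsv(f);H,S,V=[h[...,i].astype(int) for i in range(3)]; M=T(f)
    k,l,s,c=cv2.connectedComponentsWithStats(box((H>20)&(H<34)&(S>120)&(V>90),*reg[n]).astype(np.uint8))
    for i in range(1,k):
        if s[i,4]>4:
            v,u=np.nonzero(l==i); p=onplane(f,[[u.mean(),v.mean()]],M,43)[0]
            print(n,s[i,4],c[i],'box x,y',(p[:2]-[480.5,63.3])@ex-18,(p[:2]-[480.5,63.3])@ey-80)
E
python3 sw.py
```

```text
scene 14 [359.3 273.1] box x,y -23.39447373418723 25.714911081271197
scene 12 [368.3 273.6] box x,y -15.47946346611463 49.80019709904806
scene 13 [343.4 277.4] box x,y -15.802957198092244 -22.161440356151772
scene 14 [351.9 276.1] box x,y -15.451612268967125 2.2837156712449627
side 15 [307.4 302.4] box x,y -15.693301395204482 -25.571266504020436
side 14 [305.3 308.5] box x,y -15.386001118739411 -2.133615160821705
side 12 [305.8 315.3] box x,y -23.121191174928164 21.527150675401955
side 15 [301.  321.3] box x,y -15.216744009506776 45.70401792667052
```

Scaled: -70 mm / 750 = -0.0933, -40 mm / 750 = -0.0533.

Emit:
drive_tool([
  [[0, 0.0067, 0, -0.0533, 0], [0, 0.0067, 0, -0.0933, 0], [0, 0.0067, 0, -0.0933, 0], [0, 0.0067, 0, -0.0933, 0]],
])

```text
t: 39.6
position: [484.1, 79.9, 241.4]
orientation: [-0.652, 0.758, 0.001, -0.001]
force: [0.0, -0.4, 0.1]
opening: 0.3
grip_force: 0.0
```

Run:
```python
from h import *
np.set_printoptions(precision=2,suppress=True)
st=arm.get_state(); f=cams.grab_frame('wrist'); M=T(f,st); h=hsv(f);H,S,V=[h[...,i].astype(int) for i in range(3)]
ex=np.array([.988,-.153]);ey=np.array([.153,.988])
w=((H>20)&(H<34)&(S>100)&(V>70))
k,l,s,c=cv2.connectedComponentsWithStats(w.astype(np.uint8))
for i in range(1,k):
    if s[i,4]>20:
        m=(l==i)&(V>np.percentile(V[l==i],40)); v,u=np.nonzero(m); p=onplane(f,[[u.mean(),v.mean()]],M,49)[0]; q=p[:2]-[480.5,63.3]; print(s[i],p,q@ex-18,q@ey-80)
```

```text
[305 245   9  11  91] [492.54 118.33  49.  ] -14.525630428576052 -23.78640621711711
[305 268   9  11  91] [496.18 142.05  49.  ] -14.552286044548953 0.2039672764384619
[314 289   9  11  81] [491.5  165.95  49.  ] -22.8424718755652 23.102858190613176
```

Run:
```python
from h import *
f=cams.grab_frame('wrist'); h=hsv(f); V=h[...,2].astype(int);S=h[...,1].astype(int)
print(f['mtx'][0][0],f['mtx'][0][2])
for r0 in (240,263,284):
    print('rows',r0)
    for v in range(r0,r0+18,1): print(v,' '.join(f"{x:3d}{'*' if s>100 else ' '}" for x,s in zip(V[v,294:336],S[v,294:336])))
```

```text
370.9016175799354 312.53322022950226
rows 240
240  55   55   55   61   55   54   59   53   59   58   57   58   56   58   63   55   60   64   58   61   64   57   57   59   60   63   65   59   59   59   57   59   53   64   61   61   56   61   58   59   53   68 
241  54   57   56   58   61   56   59   53   61   60   60   53   53   59   56   55   62   60   57   56   62   56   60   59   60   66   65   60   59   63   58   63   62   59   60   58   61   63   60   60   56   71 
242  55   51   57   57   56   54   58   53   54   58   64   59   58   54   52   55   54   58   57   57   64   62   53   58   60   56   57   59   55   65   58   55   60   54   60   60   60   59   63   61   61   71 
243  54   57   60   59   57   57   58   55   56   55   55   58   56   61   58   60   57   54   58   52   59   61   57   57   60   68   53   57   60   58   55   60   57   69   58   58   62   64   58   55   56   69 
244  57   58   57   57   57   54   60   59   58   59   55   57   60   59   56   60   56   59   55   58   61   60   54   58   62   52   59   59   60   56   62   62   60   64   62   55   58   66   63 
[... 9818 characters left out ...]
 63   62   67   57   61   69   63   68   58   58   92  155 
299  58   60   63   74   78   76   77   74   75   77   73   80   71   76   76   37   34   18   26   36   72* 116* 117* 124  130  130  130  124   77   71   71   76   78   78   76   67   66   66   65   62   92  154 
300  58   62   65   85   84   83   86   86   84   83   84   84   84   87   88   29   23    0   14*  30   25   17*  33   85   81   79   82   81   81   80   86   84   81   91   88   71   62   62   69   64  104  156 
301  57   60   59   89   81   83   84   83   82   84   83   84   82   87   84   35   25    5*  26   23   23   19*  25   85   85   81   83   80   85   82   82   86   81   84   90   64   67   66   63   61  113  151
```

Relaxing while still gripped dragged the knobs back by about 1 mm. I'll re-push each one with fingers that don't grip, so nothing drags, starting with switch 4.

Scaled: 197 mm / 750 = 0.2627, 185 mm / 750 = 0.2467.

Emit:
drive_tool([
  [[18, -0.0267, -0.0013, 0.0667, 0], [18, -0.0533, -0.004, 0.1333, 0], [18, -0.0533, -0.004, 0.2, 0], [18, -0.0533, -0.004, 0.2467, 0], [18, -0.0533, -0.004, 0.2627, 0], [18, -0.0533, -0.004, 0.2627, 0], [18, -0.0533, -0.008, 0.2627, 0], [18, -0.0533, -0.012, 0.2627, 0], [18, -0.0533, -0.0147, 0.2627, 0], [18, -0.0533, -0.016, 0.2627, 0], [18, -0.0533, -0.016, 0.2627, 0]],
], newtons=20)

```text
t: 41.08
position: [500.2, 118.1, 47.0]
orientation: [-0.652, 0.758, 0.002, -0.002]
force: [-16.6, 3.6, 9.7]
opening: 18.3
grip_force: 8.8
```

Scaled: -24 mm / 750 = -0.032, -18 mm / 750 = -0.024.

Emit:
drive_tool([
  [[18, 0, 0.0067, 0, 0], [18, 0, 0.012, 0, 0], [18, 0, 0.012, -0.024, 0], [18, -0.016, 0.012, -0.024, 0], [18, -0.032, 0.012, -0.024, 0], [18, -0.032, 0.012, -0.024, 0], [18, -0.032, 0.012, 0, 0], [18, -0.032, 0.012, 0, 0], [18, -0.032, 0.008, 0, 0], [18, -0.032, 0.004, 0, 0], [18, -0.032, 0.002, 0, 0], [18, -0.032, 0.0007, 0, 0], [18, -0.032, 0.0007, 0, 0]],
], newtons=20)

```text
t: 42.7
position: [503.2, 141.3, 45.8]
orientation: [-0.652, 0.758, 0.002, -0.002]
force: [-13.1, 3.3, 7.1]
opening: 17.9
grip_force: 6.7
```

Scaled: -48 mm / 750 = -0.064, -24 mm / 750 = -0.032.

Emit:
drive_tool([
  [[18, 0, 0.0067, 0, 0], [18, 0, 0.012, 0, 0], [18, 0, 0.012, -0.024, 0], [18, -0.032, 0.012, -0.0267, 0], [18, -0.064, 0.012, -0.0267, 0], [18, -0.064, 0.012, -0.0267, 0], [18, -0.064, 0.012, 0, 0], [18, -0.064, 0.012, 0, 0], [18, -0.064, 0.008, 0, 0], [18, -0.064, 0.004, 0, 0], [18, -0.064, 0.002, 0, 0], [18, -0.064, 0.0004, 0, 0], [18, -0.064, 0.0004, 0, 0]],
], newtons=20)

```text
t: 44.32
position: [510.6, 189.2, 46.4]
orientation: [-0.652, 0.758, 0.001, -0.001]
force: [-12.1, 1.6, 7.2]
opening: 17.8
grip_force: 6.3
```

Emit:
drive_tool([
  [[18, 0, 0.0067, 0, 0], [18, 0, 0.012, 0, 0], [18, 0, 0.012, -0.024, 0], [18, 0.016, 0.0173, -0.0267, 0], [18, 0.032, 0.0233, -0.0267, 0], [18, 0.032, 0.0233, -0.0267, 0], [18, 0.032, 0.0233, 0, 0], [18, 0.032, 0.0233, 0, 0], [18, 0.032, 0.0267, 0, 0], [18, 0.032, 0.0307, 0, 0], [18, 0.032, 0.0327, 0, 0], [18, 0.032, 0.034, 0, 0], [18, 0.032, 0.034, 0, 0]],
], newtons=20)

```text
t: 45.95
position: [485.5, 168.8, 47.1]
orientation: [-0.652, 0.758, -0.001, 0.002]
force: [9.6, -2.1, -4.0]
opening: 18.2
grip_force: 5.2
```

Scaled: -195 mm / 750 = -0.26, -11.6 mm / 750 = -0.0155.

Emit:
drive_tool([
  [[18, 0, -0.004, 0, 0], [18, 0, -0.0107, 0, 0], [18, 0, -0.0107, -0.0333, 0], [0, 0.04, -0.012, -0.1067, 0], [0, 0.0933, -0.0133, -0.1867, 0], [0, 0.1187, -0.0155, -0.2533, 0], [0, 0.1187, -0.0155, -0.26, 0], [0, 0.1187, -0.0155, -0.26, 0], [0, 0.1187, -0.0155, -0.26, 0]],
])

```text
t: 47.08
position: [481.2, 79.4, 239.2]
orientation: [-0.652, 0.758, 0.001, -0.001]
force: [-0.7, 1.1, -0.1]
opening: -0.4
grip_force: 0.0
```

```bash
python3 - <<'E'
from h import *
np.set_printoptions(precision=2,suppress=True)
st=arm.get_state(); print(st['position']); f=cams.grab_frame('wrist'); M=T(f,st); h=hsv(f);H,S,V=[h[...,i].astype(int) for i in range(3)]
ex=np.array([.988,-.153]);ey=np.array([.153,.988])
for nm,w,z in(('y',(H>20)&(H<34)&(S>100)&(V>70),49),('g',(H>45)&(H<75)&(S>110),57)):
  k,l,s,c=cv2.connectedComponentsWithStats(w.astype(np.uint8))
  for i in range(1,k):
    if s[i,4]>20:
        m=(l==i)&(V>np.percentile(V[l==i],40)); v,u=np.nonzero(m); p=onplane(f,[[u.mean(),v.mean()]],M,z)[0]; q=p[:2]-[480.5,63.3]; print(nm,s[i],p,q@ex-18,q@ey-80)
E
python3 sw.py
```

```text
[481.21  79.38 239.16]
y [301 247   9  11  90] [493.48 118.37  49.  ] -13.602408446344484 -23.600335796750088
y [301 270   9  11  90] [497.19 142.    49.  ] -13.551806573747026 0.3140742679034645
y [311 291   9   9  66] [491.05 164.26  49.  ] -23.020453849647208 21.36806276355877
g [297 182  28  30 543] [480.3   63.51  57.  ] -18.22842232261296 -79.82390671214668
scene 15 [359.2 272.9] box x,y -24.02118638347589 25.63863081386586
scene 11 [368.6 273.9] box x,y -13.945037217994571 50.23755763984761
scene 15 [352.1 276.7] box x,y -13.221518077072831 2.0907159602995478
scene 13 [343.6 277.6] box x,y -14.714537979167797 -21.774861850503818
side 13 [307.2 302.5] box x,y -15.037144213149515 -25.16307710886464
side 13 [305.  308.3] box x,y -14.380964401494689 -2.602420964099025
side 12 [306.  315.5] box x,y -23.987900361602122 21.92158184378458
side 18 [300.5 321.2] box x,y -13.700601193535084 45.69212469225471
```

All four knobs read correctly (three ON at about -13.5, one OFF at about -23). Now I press the start button.

Scaled: 189.5 mm / 750 = 0.2527, -1.8 mm / 750 = -0.0024.

Emit:
drive_tool([
  [[0, 0.0107, -0.0013, 0.0667, 0], [0, 0.0213, -0.0024, 0.1333, 0], [0, 0.0213, -0.0024, 0.2, 0], [0, 0.0213, -0.0024, 0.2293, 0], [0, 0.0213, -0.0024, 0.2373, 0], [0, 0.0213, -0.0024, 0.2427, 0], [0, 0.0213, -0.0024, 0.2467, 0], [0, 0.0213, -0.0024, 0.25, 0], [0, 0.0213, -0.0024, 0.2527, 0], [0, 0.0213, -0.0024, 0.2527, 0]],
], newtons=20)

```text
t: 48.48
position: [481.7, 63.3, 52.2]
orientation: [-0.652, 0.758, -0.0, 0.001]
force: [-0.0, 1.3, 3.6]
opening: -0.1
grip_force: 1.7
```

Scaled: 4 mm / 750 = 0.0053, 3 mm / 750 = 0.004.

Emit:
drive_tool([
  [[0, 0, 0, 0.002, 0], [0, 0, 0, 0.004, 0], [0, 0, 0, 0.0053, 0], [0, 0, 0, 0.0053, 0]],
])

```text
t: 48.98
position: [481.9, 63.2, 50.8]
orientation: [-0.652, 0.758, -0.001, 0.001]
force: [-8.1, 1.5, 18.9]
opening: 0.2
grip_force: 9.7
```

The button is at its stop (19 N, well above the 4 N spring). I'm lifting off and doing a final numeric check of the brush and switches.

Scaled: -120 mm / 750 = -0.16, -90 mm / 750 = -0.12.

Emit:
drive_tool([
  [[0, 0, 0, -0.0067, 0], [0, 0, 0, -0.0533, 0], [0, 0, 0, -0.12, 0], [0, 0, 0, -0.16, 0], [0, 0, 0, -0.16, 0], [0, 0, 0, -0.16, 0]],
])

```text
t: 49.72
position: [480.4, 62.9, 166.0]
orientation: [-0.652, 0.758, 0.001, -0.001]
force: [-0.2, -0.5, -0.9]
opening: -0.1
grip_force: 0.0
```

```bash
python3 view.py | grep -E "brown|white|cup"; python3 sw.py; python3 -c "
from rig import arm,job
print(arm.get_state()['t'],arm.get_state()['force'])"
```

```text
scene brown 166 [ 488.516 -228.629  103.97 ] [ 492.955 -295.523  141.164] [ 0.058 -0.873  0.485]
scene brown 72 [ 504.854 -216.287   53.54 ] [ 465.728 -225.848   61.362] [-0.954 -0.233  0.191]
scene cup 370 [ 496.746 -164.582   66.627] [ 488.701 -229.197  117.695] [-0.097 -0.781  0.617]
scene white 174 [ 491.7   -297.959  147.088] [ 495.982 -353.046  181.025] [ 0.066 -0.85   0.523]
scene 15 [359.2 272.9] box x,y -24.02118638347589 25.63863081386586
scene 11 [368.6 273.9] box x,y -13.945037217994571 50.23755763984761
scene 15 [352.1 276.7] box x,y -13.221518077072831 2.0907159602995478
scene 13 [343.6 277.6] box x,y -14.714537979167797 -21.774861850503818
side 13 [307.2 302.5] box x,y -15.037144213149515 -25.16307710886464
side 15 [305.3 308.3] box x,y -15.17314276678444 -2.7109078638277424
side 13 [306.  315.3] box x,y -23.80986510333906 21.2527800100669
side 17 [300.6 321.1] box x,y -13.85237658151128 45.270244866196165
49.925 [ 0.49926608 -0.10578154  0.39006088]
```

```bash
python3 -c "
from rig import job
print(job.close_job())"
```

```text
the job is handed in; nothing more can be done
None
```

I handed the job in at about 50 s of robot time: the brush is released handle-down on the cup floor, the switches are on, off, on, on at their stops, and the start button was then pressed to its stop; no verdict came back.

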